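Clear and set up the tracing light box

ROBOT

A 6-joint arm with a two-finger parallel gripper is mounted at the origin on the work surface. World frame = base frame: x ahead of the robot, y to its left, z up, the work surface at z = 0. Lengths are in m, angles in rad, forces in N, time in s.
With the tool pointing down it reaches from about 0.3 to 0.775 m from the base axis. Payload 14.6 kg.
Tool frame: the origin (TCP) lies at the very end of the fingers, on their centre line; the grasp point (between the pads) lies 19 mm behind it (r.grip_depth is the distance from the TCP to the grasp point, in m); z points along the fingers, y is the line along which they close (so a half turn about z gives the same grasp; the last joint's range is limited). The gripper opens to 85 mm and grips with 20 to 120 N. Pads are 22 mm wide; open, the fingers measure 114 mm over their backs; the gripper's body (76 mm by 85 mm) begins 54 mm behind the grasp point. The pads swing forward as they close: fully open they stand 13 mm farther back than shut.
Start: joints at [-1.218, 0.3, 1.521, -0, 1.321, -0.067], TCP at [0.224, -0.502, 0.231] pointing down, gripper open.
Joint ranges: [-3.03, 3.03], [-0.79, 2.21], [0.23, 2.52], [-1.04, 4.18], [0, 3.07], [-2.55, 2.55]. Speed limits (rad/s): [2.22, 2.22, 2.57, 3.14, 3.14, 3.14].

INTERFACE

Orientations are given as a 3x3 rotation matrix whose columns are the frame's x, y, z axes.
In Python, from plant import r, get_image, job gives the robot as it stands.
- The arm moves only by the tool arm_command, never from a script. Its argument "moves" is a list of rows, each an object with "translation": the shift along the tool's x, y, z in m, a list of three; "rot": the turn, a rotation vector about the tool's x, y, z in degrees, a list of three. In form: [{"translation": [tx, ty, tz], "rot": [ax, ay, az]}, ...]. A call has 1 to 12 rows; each row is the pose to reach, as a shift and turn from the pose commanded when the call began, along the tool's axes at that moment; what a row does not reach only later rows make up. A row lasts 1/10 s, in which the tool goes at most 50 mm and 8.59 degrees, less where a joint would pass 70% of its speed; a pose out of reach is approached as far as the arm can. A call with a gripper value outside its range is refused whole. "gripper" is the opening, from -1 (shut) to 1 (fully open), set as the call begins (left out, the last holds). The fingers move at their own pace and stop on an object; "newtons" is the grip in N (left out, the last holds). Time passes only in rows, so rows that repeat a pose let the fingers close. It gives the time, the measured TCP pose, the force, the opening and the grip force at its end, in the units of the state.
- r.get_obs(): the state, without advancing time (a new reading comes with each control period).
- get_image(name): name is "side" or "top"; returns a dict with "color" (384x512x3 uint8, red, green, blue), "fx", "fy", "cx", "cy" (pixels), "R" (3x3) and "t" (3): a world point X has camera coordinates R X + t. Camera axes: x right, y down, z forward; pixel columns grow to the right and rows downward; lengths in m; the calibration is good to about 2 mm. A picture is of the moment at which its call begins. There is no depth.
- job.hand_in(): hands the job in; it is judged then, once.
The state is a dict: "time_s": time; "joint_pos": joint angles; "dq": joint speeds; "joint_efforts": joint torques, N m; "tool_pos": TCP position; "ee_rot": TCP orientation; "ft_force": force on the tool from outside, world axes, zero at the start; "ft_torque": the same for the moment, N m; "opening": finger opening in m; "finger_force": force on a finger pad.
Only numpy, scipy, OpenCV 4.12 (cv2) and the standard library are available. Lean on these libraries where they do the work, as an engineer would, in place of code of your own. Each camera call takes 0.05 s, during which the arm holds its last target. There are 200 camera calls.

TASK

Get the light box ready for tracing: lay the blue stylus or styluses that lie on the brass pattern plate down in the grey tool tray, sweep all the offcuts off the glass into the blue scrap tray with the squeegee (not your fingers), and stand the squeegee back on its black mat, lengthways. Then lay the straightedge on the cleared glass, flat and flush against the plate's edge that faces the scrap tray and roughly centred along it, and turn the dimmer knob until its pointer stands at the red mark. Leave the other things on the bench where they are.

Things in the scene. Friction and masses are not known exactly. Their poses are not given: they have to be found in the camera images.
- lightbox: Light box fixed on the table: 280 (x) x 400 (y) x 75 mm high, flat rimless white glass top. Origin: centre of its underside; x away from the robot, y to its left. The tray stands against its -y end (y = -200 mm); the glass is clear from there up to the plate but for the offcuts. The dimmer stands at its corner x = -100, y = +150 mm, on a grey patch.
- dimmer (a joint): Brightness knob on the light box: 0 is the off stop, grows clockwise seen from above, to 4.71 rad; the white pointer stands at the red mark at 2.88 rad. Starts between 0.3 and 1.9; stays where it is left (friction about 0.04 N m).
- dimmer_grip (a point): Height to grip the knob: on its vertical axis, 33 mm above the glass. Black round skirt 48 mm across, its top 11 mm above the glass; on it an upright grip bar 46 mm long, 14 mm thick, top 41 mm above the glass. The point's x axis runs along the bar towards the white pointer.
- plate: Brass pattern plate (raised star) taped fixed to the glass near the light box's other (+y) end: 160 (x) x 100 (y) x 4 mm. Origin: centre of its underside, on the glass. Its edge that faces the tray is at its y = -50 mm and runs along its x.
- tray: Blue scrap tray fixed at the -y end of the light box: 280 (x) x 125 (y) mm outside, 4 mm walls and floor, rim 64 mm high (11 mm lower than the glass), far (-y) wall 98 mm high. Origin: centre of its underside.
- mat: Black rubber parking mat fixed on the table, 180 (x) x 100 (y) x 3 mm; the squeegee's place, lengthways along its x. Origin: centre of its underside.
- squeegee: Bench squeegee, about 0.3 kg, standing on its two green rubber lips: foot 120 (x) x 36 (y) x 30 mm high, above it an upright flat wooden grip 90 (x) x 20 (y) mm, top at 120 mm. Origin: centre of its underside. Grip it across the 20 mm (y) from above; it sweeps along its y.
- stylus1: Blue embossing stylus, 0.04 kg, may be absent, lying on the pattern plate at first: handle 100 long (x = -65 to +35 mm) x 16 (y) x 14 mm high, then a thin steel tip to x = +70 mm. Origin: on its underside.
- stylus2: Blue embossing stylus, 0.04 kg, may be absent, lying on the pattern plate at first: handle 100 long (x = -65 to +35 mm) x 16 (y) x 14 mm high, then a thin steel tip to x = +70 mm. Origin: on its underside.
- tool_tray: Grey open tool tray fixed on the table, 120 (x) x 180 (y) mm outside, 4 mm walls and floor, rim 22 mm high. A burnisher lies fixed in it along the far (+x) wall (x = 43 to 55 mm, 16 mm high); the rest is free. Origin: centre of its underside.
- straightedge: Steel straightedge, about 0.28 kg, 200 (x) x 45 (y) x 5 mm, both long edges (y = +-22.5 mm) alike; on its middle a red grip rib 100 (x) x 16 (y) mm, its top at 31 mm. Loose on the table at first. Origin: centre of its underside.
- offcut1: Loose offcut, may be absent: dark wood frame-moulding offcut with a thin gold lip, 62 (x) x 28 (y) x 21 (z) mm, stepped profile (12 mm high over the full width, 21 mm over most of it). Origin: centre of its underside as it lies at first on the glass.
- offcut2: Loose offcut, may be absent: brown laminated board offcut with a grey layer, 66 (x) x 30 (y) x 17 (z) mm. Origin: centre of its underside as it lies at first on the glass.
- offcut3: Loose offcut, may be absent: gold frame-moulding offcut with a dark lip, 62 (x) x 28 (y) x 21 (z) mm, stepped profile (12 mm high over the full width, 21 mm over most of it). Origin: centre of its underside as it lies at first on the glass.
- offcut4: Loose offcut, may be absent: dark wood frame-moulding offcut with a thin gold lip, 62 (x) x 28 (y) x 21 (z) mm, stepped profile (12 mm high over the full width, 21 mm over most of it). Origin: centre of its underside as it lies at first on the glass.
- offcut5: Loose offcut, may be absent: brown laminated board offcut with a grey layer, 66 (x) x 30 (y) x 17 (z) mm. Origin: centre of its underside as it lies at first on the glass.
- offcut6: Loose offcut, may be absent: gold frame-moulding offcut with a dark lip, 62 (x) x 28 (y) x 21 (z) mm, stepped profile (12 mm high over the full width, 21 mm over most of it). Origin: centre of its underside as it lies at first on the glass.
- tape_roll: Bystander: roll of yellow masking tape lying flat, 90 mm across, 24 mm high, on the table. Origin: centre of its underside.
- glue: Bystander: white glue bottle with orange cap, 56 mm across, 130 mm tall, standing on the table. Origin: centre of its underside.
- gilding_jar: Bystander: amber jar with black lid, 68 mm across, 60 mm tall, standing on the table. Origin: centre of its underside.
- marker: Bystander: orange marker pen with a black cap lying on the table, 130 mm long, 16 mm thick. Origin: centre of its underside.
- pencil: Bystander: black pencil lying on the table, 150 mm long, 9 mm thick. Origin: centre of its underside.
- small_frame: Bystander: small dark picture frame with a gold panel lying on the table, 120 x 150 x 18 mm. Origin: centre of its underside.
Mind the look-alikes: they are no part of the job. What is shaped like the stylus2 but green or pink is not meant.

How it is judged:
By the outcome, as a careful person would: the job done as asked, in the order asked, and still so for the second after the job is handed in, with the robot touching nothing.
Of offcut1, offcut2, offcut3, offcut4, offcut5, offcut6 only 4 to 6 are there at a start; the rules pass over those that are not, and their reading is None.
Of stylus1, stylus2 only 1 to 2 are there at a start; the rules pass over those that are not, and their reading is None.
At some moment in a run one of offcut1, offcut2, offcut3, offcut4, offcut5, offcut6, straightedge, stylus1, stylus2 may be knocked a few centimetres aside while the robot is not near it.
It also fails if it takes over 208 s, if anything falls off the work surface, if the arm or the gripper's body presses on something with over 40 N, if the wrist force passes 120 N, or if a joint passes its speed limit or range.

## Working session

There is one attempt and no reset: what is moved stays moved. The work goes in short steps, Python scripts to look and compute and a tool call to move; the robot and the scene stay as the last step left them, time stands still between calls to the robot, and variables do not carry over. Pictures are saved under pics/ and viewed, at most 17 in all, crops included, and the job is handed in when it is done.

Besides the shell and the picture viewer there is one more tool, called as name([rows], argument=value, ...), one row to a line, values as JSON. arm_command: Moves the arm, as the interface text tells. Its arguments: {"type":"object","properties":{"moves":{"type":"array","items":{"type":"object","properties":{"translation":{"type":"array","items":{"type":"number"}},"rot":{"type":"array","items":{"type":"number"}}}}},"gripper":{"type":"number"},"newtons":{"type":"number"}},"required":["moves"]}

```bash
ls; mkdir -p pics
python3 - <<'E'
from plant import r,get_image
import cv2,numpy as np
for n in("top","side"):
    d=get_image(n);cv2.imwrite(f"pics/{n}0.png",cv2.resize(d["color"][:,:,::-1],(800,600),interpolation=cv2.INTER_CUBIC))
    cv2.imwrite(f"raw_{n}0.png",d["color"][:,:,::-1])
    print(n,d["fx"],d["fy"],d["cx"],d["cy"],np.round(d["R"],4).tolist(),np.round(d["t"],4).tolist())
print(r.get_obs())
E
```

```text
pics
top 387.5661126183371 387.5661126183371 259.2481900590778 193.43208616079013 [[0.1007, -0.9949, 0.0013], [-0.9751, -0.0989, -0.1986], [0.1977, 0.0187, -0.9801]] [0.0331, 0.5306, 1.0356]
side 466.9461050486176 466.9461050486176 256.34668328727724 194.66378361765626 [[-0.692, -0.7217, 0.0201], [-0.4726, 0.4318, -0.7683], [0.5458, -0.5411, -0.6398]] [0.4188, 0.2917, 1.3991]
{'time_s': 0.1, 'joint_pos': array([-1.21758533e+00,  3.00462859e-01,  1.52151261e+00,  1.22006561e-05,
        1.32072236e+00, -6.66088035e-02]), 'dq': array([ 0.00057485, -0.00330509, -0.00409568, -0.00044964, -0.00132482,
       -0.00045658]), 'joint_efforts': array([ 4.26060607e-03, -5.44368088e+01, -3.62368155e+01,  3.03240927e-05,
        3.02011998e-03, -2.68955648e-05]), 'tool_pos': array([ 0.22409994, -0.50204233,  0.2307548 ]), 'ee_rot': array([[ 9.13163651e-01,  4.07592944e-01, -3.71203473e-04],
       [ 4.07593104e-01, -9.13163062e-01,  1.04104128e-03],
       [ 8.53517820e-05, -1.10194104e-03, -9.99999389e-01]]), 'ft_force': array([0.43390278, 0.26110017, 0.34248856]), 'ft_torque': array([-0.03597767,  0.05312017, -0.02971552]), 'finger_force': 0.0, 'opening': 0.08533463276708542}
```

View pics/top0.png

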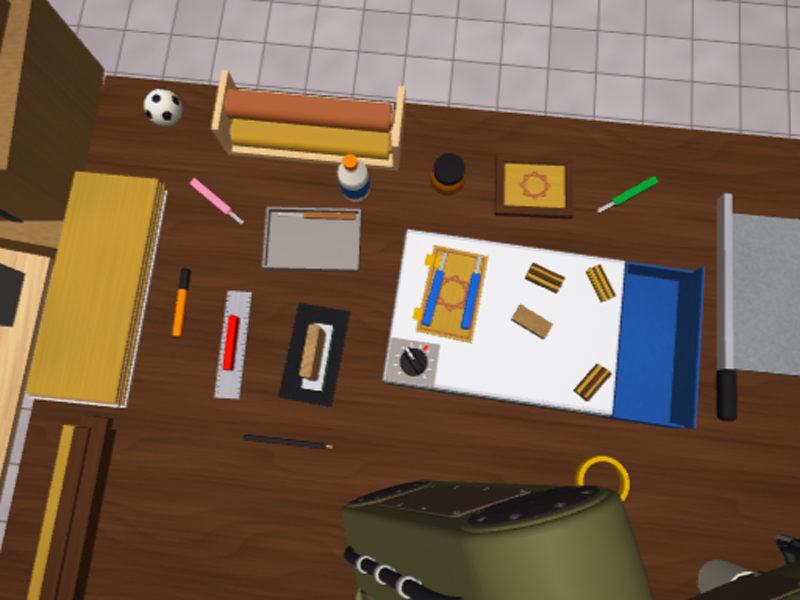

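View pics/side0.png

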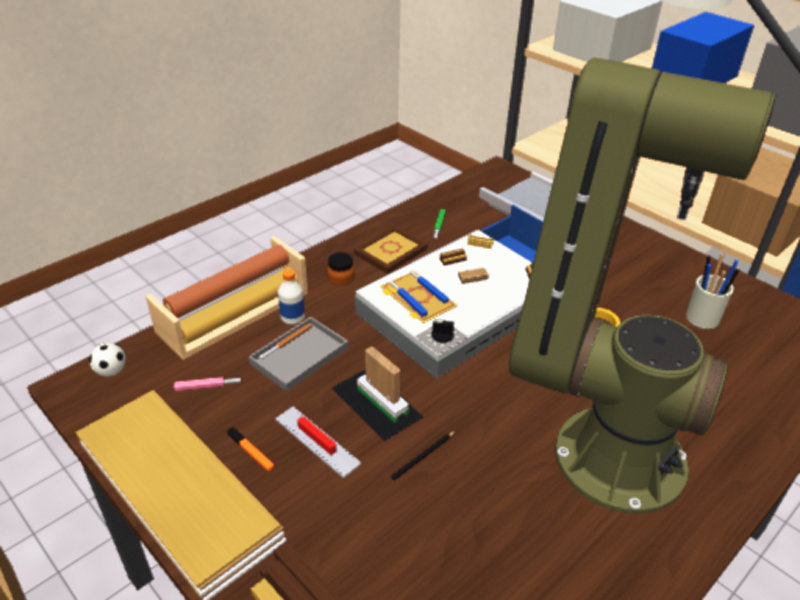

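The top view shows two blue styluses on the plate (zoomed px 433,300 and 471,300). There are four offcuts: (545,278), (600,283), (531,321) and (592,382). The look-alikes are the pink stylus (215,200) and green stylus (630,193) on the table, the marker (180,300) and the burnisher (330,215). The squeegee is on its mat at (315,355), the straightedge at (233,345) and the knob at (413,360).

```bash
cat > h.py <<'E'
import numpy as np,cv2
from plant import r,get_image
def snap(n):
    d=get_image(n);d["hsv"]=cv2.cvtColor(d["color"],cv2.COLOR_RGB2HSV);d["C"]=-d["R"].T@d["t"];return d
def ray(d,uv,z):
    uv=np.atleast_2d(np.asarray(uv,float))
    v=np.c_[(uv[:,0]-d["cx"])/d["fx"],(uv[:,1]-d["cy"])/d["fy"],np.ones(len(uv))]@d["R"]
    return d["C"]+v*((z-d["C"][2])/v[:,2])[:,None]
def tri(da,a,db,b):
    def dv(d,u):
        v=np.array([(u[0]-d["cx"])/d["fx"],(u[1]-d["cy"])/d["fy"],1])@d["R"];return v/np.linalg.norm(v)
    A=np.zeros((3,3));y=np.zeros(3)
    for d,u in((da,a),(db,b)):
        v=dv(d,u);P=np.eye(3)-np.outer(v,v);A+=P;y+=P@d["C"]
    return np.linalg.solve(A,y)
def proj(d,X):
    c=d["R"]@np.asarray(X,float)+d["t"];return np.array([c[0]/c[2]*d["fx"]+d["cx"],c[1]/c[2]*d["fy"]+d["cy"]])
def blobs(d,lo,hi,amin=20,box=None):
    m=cv2.inRange(d["hsv"],np.array(lo),np.array(hi))
    if box: 
        k=np.zeros_like(m);k[box[1]:box[3],box[0]:box[2]]=1;m*=k
    c,_=cv2.findContours(m,cv2.RETR_EXTERNAL,cv2.CHAIN_APPROX_NONE)
    return sorted([x[:,0,:] for x in c if cv2.contourArea(x)>=amin],key=lambda x:-cv2.contourArea(x))
def rect(d,c,z):
    P=ray(d,c,z)[:,:2];(x,y),(w,h),a=cv2.minAreaRect((P*1000).astype(np.float32))
    if w<h:w,h,a=h,w,a+90
    return np.round([x,y,w,h,(a+90)%180-90],1)
E
python3 - <<'E'
from h import *
t=snap("top");s=snap("side")
def show(name,lo,hi,z,amin=20,box=None,sbox=None):
    for d,n,b in((t,"top",box),(s,"side",sbox)):
        for c in blobs(d,lo,hi,amin,b)[:6]: print(name,n,c.mean(0).round(),rect(d,c,z))
show("blue",(100,120,60),(125,255,255),.093,20,(260,150,330,220),(240,170,300,215))
show("glass",(0,0,190),(180,30,255),.075,2000,(230,130,420,280),(200,100,380,260))
show("red rib",(0,170,120),(6,255,255),.031,60,(130,180,165,260),(180,250,230,300))
show("mat",(0,0,0),(180,90,50),.003,200,(170,180,230,270),(200,200,290,300))
show("wood grip",(8,60,110),(20,200,255),.12,100,(190,200,210,250),(228,218,260,260))
show("rule",(0,0,110),(180,60,255),.005,200,(130,180,165,260),(170,250,235,310))
show("ttray",(0,0,90),(180,40,190),.022,300,(160,125,235,180),(155,195,230,250))
show("plate",(12,80,120),(30,255,255),.079,100,(262,150,315,222),(240,170,300,215))
show("offcut",(5,60,20),(30,255,230),.09,60,(322,160,400,262),(270,140,345,190))
show("redmark",(0,120,120),(6,255,255),.075,2,(255,215,280,235))
E
python3 - <<'E'
import cv2
a=cv2.imread('raw_top0.png')
cv2.imwrite('pics/c1.png',cv2.resize(a[140:270,240:420],(800,578),interpolation=cv2.INTER_CUBIC))
cv2.imwrite('pics/c2.png',cv2.resize(a[120:270,125:285],(640,600),interpolation=cv2.INTER_CUBIC))
E
```

```text
blue top [301. 192.] [531.8 -25.7  98.1  14.6  -6.9]
blue top [277. 190.] [531.1  39.4  98.9  14.3  -9.6]
blue side [264. 193.] [523.8  46.5 100.4  17.6 -11.2]
blue side [276. 185.] [524.8 -17.1 102.6  18.4  -6.7]
glass top [326. 204.] [508.6 -92.7 392.4 272.1  87.1]
glass side [289. 184.] [505.1 -87.5 393.6 273.2  86.8]
glass side [238. 121.] [ 990.4 -209.8  533.3  265.2  -89.9]
red rib top [147. 219.] [424.  396.2  97.4  15.1   2.1]
red rib side [202. 278.] [414.8 406.  106.8  22.4   1.6]
mat top [201. 227.] [422.  245.7 178.1  97.5  -4.3]
mat side [240. 260.] [418.4 249.4 177.4  95.6  -3.8]
wood grip top [198. 224.] [413.9 236.   91.1  20.2  -2.8]
wood grip side [244. 239.] [386.4 261.6 153.8  64.6 -37.6]
rule top [149. 220.] [425.1 397.8 199.8  46.9   2.1]
rule side [203. 283.] [422.1 401.2 203.9  49.1   2.2]
ttray top [200. 152.] [637.1 275.1 179.7 118.9 -85.6]
ttray side [189. 225.] [633.3 284.  188.7 120.7 -85.8]
plate top [293. 188.] [545.7  10.8 159.6 108.5  -6.5]
plate side [266. 191.] [541.2  15.2 157.4 104.2  -5.6]
offcut top [340. 205.] [ 506.4 -134.5   64.8   31.7   63.2]
offcut top [379. 244.] [ 413.7 -242.9   64.8   29.   -37.4]
offcut top [348. 177.] [ 586.1 -152.6   62.4   31.3   69.8]
offcut top [384. 181.] [ 586.8 -249.4   62.4   27.8   28.8]
offcut top [379. 162.] [ 635.5 -232.   116.    17.2  -84.2]
offcut side [293. 149.] [ 622.9 -223.1  204.4  155.7   48. ]
offcut side [342. 175.] [ 417.8 -242.4  193.4   25.5  -52. ]
offcut side [303. 176.] [ 498.1 -125.9   69.7   44.4   62.7]
offcut side [290. 164.] [ 579.8 -146.6   70.    44.    69.8]
redmark top [272. 222.] [444.3  44.3   9.6   3.8 -39.2]
redmark side [202. 278.] [384.7 426.8 103.3  24.    2.1]
```

View pics/c1.png

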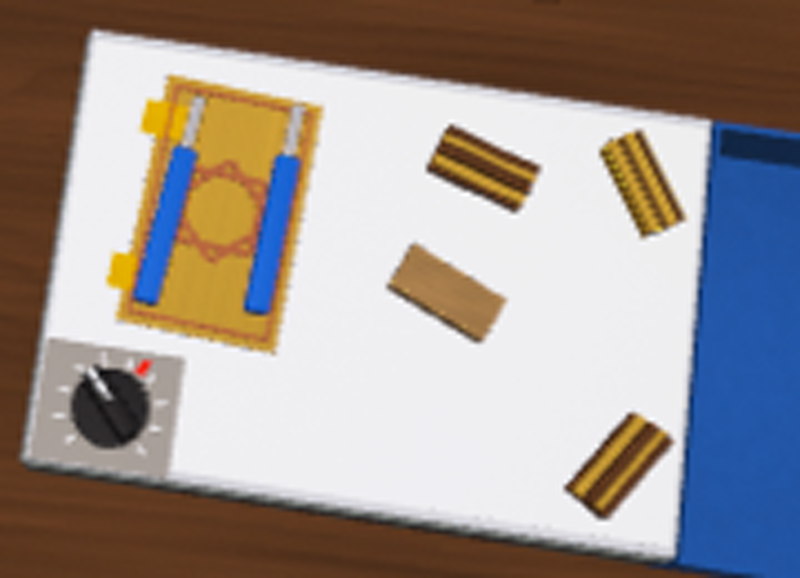

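View pics/c2.png

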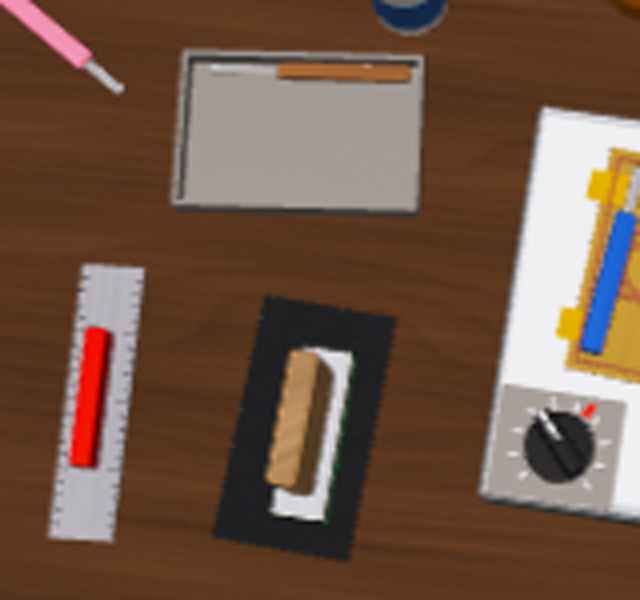

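The crops confirm that both blue styluses lie on the plate with their tips away from the robot. Next I'll check heights from the two views and plan the first grasp.

```bash
cat >> h.py <<'E'
from scipy.spatial.transform import Rotation as Ro
def plan(*T):
    """targets (x,y,z mm, yaw deg of tool x, tool down) -> row numbers from the present pose"""
    o=r.get_obs();R=o["ee_rot"];p=o["tool_pos"]
    for x,y,z,a in T:
        c,s=np.cos(np.radians(a)),np.sin(np.radians(a))
        Rt=np.array([[c,s,0],[s,-c,0],[0,0,-1]])
        print((R.T@(np.array([x,y,z])/1000-p)).round(4),Ro.from_matrix(R.T@Rt).as_rotvec(degrees=True).round(1))
def st():
    o=r.get_obs();R=o["ee_rot"];print("t",round(o["time_s"],1),"p",(o["tool_pos"]*1000).round(1),"yaw",np.degrees(np.arctan2(R[1,0],R[0,0])).round(1),"f",o["ft_force"].round(1),"open",round(o["opening"]*1000,1),"ff",round(o["finger_force"],1))
E
python3 - <<'E'
from h import *
t=snap("top");s=snap("side")
def ctr(d,lo,hi,box):
    c=blobs(d,lo,hi,20,box)[0];return np.array(cv2.minAreaRect(c.astype(np.float32))[0])
for n,lo,hi,b,sb in(("glass",(0,0,190),(180,30,255),(230,130,420,280),(200,165,380,260)),
 ("mat",(0,0,0),(180,90,50),(170,180,230,270),(200,200,290,300)),("plate",(12,80,120),(30,255,255),(262,150,315,222),(240,170,300,215)),
 ("ttray",(0,0,90),(180,40,190),(160,125,235,180),(155,195,230,250)),("rule",(0,0,110),(180,60,255),(130,180,165,260),(170,250,235,310))):
    print(n,(tri(t,ctr(t,lo,hi,b),s,ctr(s,lo,hi,sb))*1000).round(1))
# stylus tip-side handle corners & heights
for i,j in((0,1),(1,0)):
    a=blobs(t,(100,120,60),(125,255,255),20,(260,150,330,220))[i];b=blobs(s,(100,120,60),(125,255,255),20,(240,170,300,215))[j]
    print("stylus far end",(tri(t,a[a[:,1].argmin()],s,b[b[:,1].argmin()])*1000).round(1))
plan((530,-24,180,-7),(530,-24,100,-7))
E
```

```text
glass [530.6 -93.9  17.2]
mat [420.6 246.5  -2.3]
plate [546.8   9.3  64.8]
ttray [640.  278.6  13.3]
rule [423.2 399.   -0.9]
stylus far end [578.1 -26.5  92. ]
stylus far end [578.5  36.7  89.1]
[ 0.4742 -0.312   0.0512] [-0.   0.  31.1]
[ 0.4742 -0.3119  0.1312] [-0.   0.  31.1]
```

arm_command([
  {"translation": [0.474, -0.312, 0.0], "rot": [0, 0, 31]},
  {"translation": [0.474, -0.312, 0.0], "rot": [0, 0, 31]},
  {"translation": [0.474, -0.312, 0.0], "rot": [0, 0, 31]},
  {"translation": [0.474, -0.312, 0.0], "rot": [0, 0, 31]},
  {"translation": [0.474, -0.312, 0.0], "rot": [0, 0, 31]},
  {"translation": [0.474, -0.312, 0.0], "rot": [0, 0, 31]},
  {"translation": [0.474, -0.312, 0.0], "rot": [0, 0, 31]},
  {"translation": [0.474, -0.312, 0.0], "rot": [0, 0, 31]},
  {"translation": [0.474, -0.312, 0.05], "rot": [0, 0, 31]},
  {"translation": [0.474, -0.312, 0.05], "rot": [0, 0, 31]},
  {"translation": [0.474, -0.312, 0.05], "rot": [0, 0, 31]},
  {"translation": [0.474, -0.312, 0.05], "rot": [0, 0, 31]},
], gripper=0.05, newtons=30)

```text
time_s: 1.5
tool_pos: [0.5306, -0.0214, 0.1803]
ee_rot: [[0.993, -0.119, -0.001], [-0.119, -0.993, 0.0], [-0.001, -0.0, -1.0]]
ft_force: [-0.4, -0.5, -0.0]
opening: 0.045
finger_force: 0.0
```

arm_command([
  {"translation": [0, 0.002, 0.04], "rot": [0, 0, 0]},
  {"translation": [0, 0.002, 0.078], "rot": [0, 0, 0]},
  {"translation": [0, 0.002, 0.078], "rot": [0, 0, 0]},
])

```text
time_s: 1.8
tool_pos: [0.5272, -0.0257, 0.0991]
ee_rot: [[0.993, -0.121, -0.008], [-0.121, -0.993, 0.001], [-0.008, 0.0, -1.0]]
ft_force: [-0.6, 0.1, 1.1]
opening: 0.0446
finger_force: 0.0
```

Run:
```python
from h import *
st()
a=snap("side")["color"][150:230,225:325,::-1];b=snap("top")["color"][130:230,240:365,::-1]
cv2.imwrite("pics/c3.png",np.vstack([cv2.resize(a,(375,300),interpolation=2),cv2.resize(b,(375,300),interpolation=2)]))
```

```text
t 1.8 p [527.2 -25.7  99.1] yaw -6.9 f [-0.6  0.1  1.1] open 44.6 ff 0.0
```

View pics/c3.png

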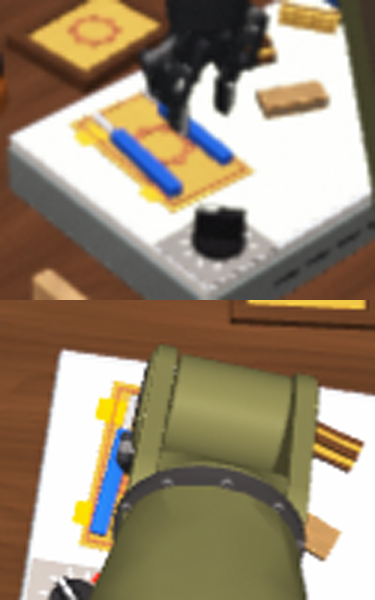

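The side view shows the fingers straddling the right-hand stylus at mid-handle. The arm hides it in the top view. I'll go down and close.

arm_command([
  {"translation": [0, 0, 0.01], "rot": [0, 0, 0]},
  {"translation": [0, 0, 0.0165], "rot": [0, 0, 0]},
  {"translation": [0, 0, 0.0165], "rot": [0, 0, 0]},
  {"translation": [0, 0, 0.0165], "rot": [0, 0, 0]},
])

```text
time_s: 2.3
tool_pos: [0.5297, -0.0262, 0.0872]
ee_rot: [[0.993, -0.121, 0.0], [-0.121, -0.993, -0.0], [0.0, 0.0, -1.0]]
ft_force: [0.3, 0.8, -0.4]
opening: 0.0449
finger_force: 0.0
```

arm_command([
  {"translation": [0, 0, 0], "rot": [0, 0, 0]},
  {"translation": [0, 0, 0], "rot": [0, 0, 0]},
  {"translation": [0, 0, 0], "rot": [0, 0, 0]},
  {"translation": [0, 0, 0], "rot": [0, 0, 0]},
  {"translation": [0, 0, 0], "rot": [0, 0, 0]},
], gripper=-1)

```text
time_s: 2.8
tool_pos: [0.5298, -0.0262, 0.0872]
ee_rot: [[0.993, -0.121, 0.001], [-0.121, -0.993, -0.0], [0.001, 0.0, -1.0]]
ft_force: [-1.7, 0.0, 5.8]
opening: 0.0145
finger_force: 31.1
```

arm_command([
  {"translation": [0, 0, 0], "rot": [0, 0, 0]},
  {"translation": [0, 0, 0.0], "rot": [0, 0, 0]},
  {"translation": [0, 0, 0.002], "rot": [0, 0, 0]},
  {"translation": [0, 0, 0.0045], "rot": [0, 0, 0]},
  {"translation": [0, 0, 0.0045], "rot": [0, 0, 0]},
  {"translation": [0, 0, 0.0045], "rot": [0, 0, 0]},
], gripper=-0.3)

```text
time_s: 3.4
tool_pos: [0.5295, -0.0261, 0.0821]
ee_rot: [[0.993, -0.121, -0.0], [-0.121, -0.993, 0.0], [-0.0, -0.0, -1.0]]
ft_force: [-0.6, -0.4, -0.5]
opening: 0.0299
finger_force: 0.0
```

arm_command([
  {"translation": [0, 0, 0], "rot": [0, 0, 0]},
  {"translation": [0, 0, 0], "rot": [0, 0, 0]},
  {"translation": [0, 0, 0], "rot": [0, 0, 0]},
  {"translation": [0, 0, 0], "rot": [0, 0, 0]},
  {"translation": [0, 0, 0], "rot": [0, 0, 0]},
], gripper=-1)

```text
time_s: 3.9
tool_pos: [0.5297, -0.0261, 0.0824]
ee_rot: [[0.993, -0.121, 0.0], [-0.121, -0.993, -0.0], [0.0, -0.0, -1.0]]
ft_force: [0.3, 0.1, 1.1]
opening: 0.0151
finger_force: 31.4
```

arm_command([
  {"translation": [0, 0, -0.02], "rot": [0, 0, 0]},
  {"translation": [0, 0, -0.05], "rot": [0, 0, 0]},
  {"translation": [0, 0, -0.08], "rot": [0, 0, 0]},
  {"translation": [0, 0, -0.08], "rot": [0, 0, 0]},
])

```text
time_s: 4.3
tool_pos: [0.531, -0.0263, 0.166]
ee_rot: [[0.993, -0.121, 0.006], [-0.121, -0.993, -0.001], [0.006, -0.0, -1.0]]
ft_force: [-0.1, 0.2, -1.9]
opening: 0.015
finger_force: 31.1
```

Run:
```python
from h import *
st()
# tray pose: centre (635,279), yaw 4.4
c,s=np.cos(np.radians(4.4)),np.sin(np.radians(4.4))
for x,y in((-27,-17.5),(13,-17.5)):
    w=(635.5+c*x-s*y,279+s*x+c*y);print(w);plan((*w,160,94.4),(*w,20,94.4))
```

```text
t 4.3 p [531.  -26.3 166. ] yaw -6.9 f [-0.1  0.2 -1.9] open 15.0 ff 31.1
(np.float64(609.9221586820926), np.float64(259.4801630766048))
[ 0.0437 -0.2932  0.0062] [   0.3   -0.2 -101.3]
[ 0.0429 -0.2932  0.1462] [   0.3   -0.2 -101.3]
(np.float64(649.8042687711693), np.float64(262.54892420167755))
[ 0.0829 -0.301   0.0065] [   0.3   -0.2 -101.3]
[ 0.0821 -0.301   0.1465] [   0.3   -0.2 -101.3]
```

arm_command([
  {"translation": [0.044, -0.293, 0.0], "rot": [0, 0, -101]},
  {"translation": [0.044, -0.293, 0.0], "rot": [0, 0, -101]},
  {"translation": [0.044, -0.293, 0.0], "rot": [0, 0, -101]},
  {"translation": [0.044, -0.293, 0.0], "rot": [0, 0, -101]},
  {"translation": [0.044, -0.293, 0.0], "rot": [0, 0, -101]},
  {"translation": [0.044, -0.293, 0.0], "rot": [0, 0, -101]},
  {"translation": [0.044, -0.293, 0.0], "rot": [0, 0, -101]},
  {"translation": [0.044, -0.293, 0.0], "rot": [0, 0, -101]},
  {"translation": [0.044, -0.293, 0.0], "rot": [0, 0, -101]},
  {"translation": [0.044, -0.293, 0.0], "rot": [0, 0, -101]},
  {"translation": [0.044, -0.293, 0.0], "rot": [0, 0, -101]},
  {"translation": [0.044, -0.293, 0.0], "rot": [0, 0, -101]},
])

```text
time_s: 5.5
tool_pos: [0.6084, 0.2593, 0.161]
ee_rot: [[-0.077, 0.997, -0.001], [0.997, 0.077, -0.001], [-0.0, -0.002, -1.0]]
ft_force: [-0.3, 0.5, -0.1]
opening: 0.0154
finger_force: 31.1
```

Run:
```python
from h import *
st();plan((610,259.5,60,94.4),(610,259.5,9,94.4))
```

```text
t 5.5 p [608.4 259.3 161. ] yaw 94.4 f [-0.3  0.5 -0.1] open 15.4 ff 31.1
[1.00e-04 1.80e-03 1.01e-01] [-0.1  0.   0. ]
[1.00e-04 1.80e-03 1.52e-01] [-0.1  0.   0. ]
```

arm_command([
  {"translation": [0, 0.001, 0.04], "rot": [0, 0, 0]},
  {"translation": [0, 0.001, 0.08], "rot": [0, 0, 0]},
  {"translation": [0, 0.001, 0.11], "rot": [0, 0, 0]},
  {"translation": [0, 0.001, 0.13], "rot": [0, 0, 0]},
  {"translation": [0, 0.001, 0.142], "rot": [0, 0, 0]},
  {"translation": [0, 0.001, 0.148], "rot": [0, 0, 0]},
  {"translation": [0, 0.001, 0.152], "rot": [0, 0, 0]},
  {"translation": [0, 0.001, 0.152], "rot": [0, 0, 0]},
])

```text
time_s: 6.3
tool_pos: [0.6099, 0.2595, 0.0106]
ee_rot: [[-0.071, 0.997, 0.0], [0.997, 0.071, 0.0], [0.0, 0.0, -1.0]]
ft_force: [0.3, 0.0, 1.1]
opening: 0.0152
finger_force: 31.1
```

arm_command([
  {"translation": [0, 0, 0.0], "rot": [0, 0, 0]},
  {"translation": [0, 0, 0.0], "rot": [0, 0, 0]},
  {"translation": [0, 0, 0.0], "rot": [0, 0, 0]},
  {"translation": [0, 0, -0.03], "rot": [0, 0, 0]},
  {"translation": [0, 0, -0.08], "rot": [0, 0, 0]},
  {"translation": [0, 0, -0.13], "rot": [0, 0, 0]},
  {"translation": [0, 0, -0.16], "rot": [0, 0, 0]},
  {"translation": [0, 0, -0.16], "rot": [0, 0, 0]},
], gripper=-0.5)

```text
time_s: 7.1
tool_pos: [0.6113, 0.2601, 0.1763]
ee_rot: [[-0.071, 0.997, 0.008], [0.997, 0.071, 0.003], [0.002, 0.009, -1.0]]
ft_force: [0.0, -0.2, -0.7]
opening: 0.0213
finger_force: 0.0
```

Run:
```python
from h import *
st()
t=snap("top");s=snap("side")
for d,n,b in((t,"top",(160,120,330,220)),(s,"side",(155,170,300,250))):
    for c in blobs(d,(100,120,60),(125,255,255),20,b): print(n,c.mean(0).round(),rect(d,c,.093),rect(d,c,.018))
plan((530,41,160,-10))
```

```text
t 7.1 p [611.3 260.1 176.3] yaw 94.1 f [ 0.  -0.2 -0.7] open 21.3 ff 0.0
top [277. 190.] [531.1  39.4  98.9  14.3  -9.6] [547.2  37.5 106.2  15.3  -9.6]
top [227. 123.] [708.2 196.2  45.   17.8 -84.2] [737.3 205.7  48.3  19.1 -84.2]
side [200. 227.] [536.5 313.1  94.8  19.3 -86.4] [600.8 267.4 101.8  20.7 -86.4]
side [186. 198.] [678.4 259.6  50.6  47.2 -36.6] [753.1 210.   54.3  50.7 -36.6]
side [264. 193.] [523.8  46.5 100.4  17.5 -11.2] [587.1 -18.8 107.8  18.8 -11.2]
[-0.2123 -0.095   0.0105] [ 0.000e+00 -1.000e-01  1.041e+02]
```

arm_command([
  {"translation": [-0.212, -0.095, 0.01], "rot": [0, 0, 104]},
  {"translation": [-0.212, -0.095, 0.01], "rot": [0, 0, 104]},
  {"translation": [-0.212, -0.095, 0.01], "rot": [0, 0, 104]},
  {"translation": [-0.212, -0.095, 0.01], "rot": [0, 0, 104]},
  {"translation": [-0.212, -0.095, 0.01], "rot": [0, 0, 104]},
  {"translation": [-0.212, -0.095, 0.01], "rot": [0, 0, 104]},
  {"translation": [-0.212, -0.095, 0.01], "rot": [0, 0, 104]},
  {"translation": [-0.212, -0.095, 0.01], "rot": [0, 0, 104]},
  {"translation": [-0.212, -0.095, 0.01], "rot": [0, 0, 104]},
  {"translation": [-0.212, -0.095, 0.01], "rot": [0, 0, 104]},
  {"translation": [-0.212, -0.095, 0.01], "rot": [0, 0, 104]},
  {"translation": [-0.212, -0.095, 0.01], "rot": [0, 0, 104]},
], gripper=0.05)

```text
time_s: 8.4
tool_pos: [0.5292, 0.0413, 0.1587]
ee_rot: [[0.986, -0.164, -0.003], [-0.164, -0.986, -0.0], [-0.003, 0.0, -1.0]]
ft_force: [0.4, -0.0, -0.4]
opening: 0.0448
finger_force: 0.0
```

Run:
```python
from h import *
st();plan((530,41,100,-10),(530,41,82,-10))
```

```text
t 8.4 p [529.2  41.3 158.7] yaw -9.4 f [ 0.4 -0.  -0.4] open 44.8 ff 0.0
[0.001  0.0001 0.0587] [0.  0.2 0.6]
[0.001  0.0001 0.0767] [0.  0.2 0.6]
```

arm_command([
  {"translation": [0, 0, 0.03], "rot": [0, 0, 0]},
  {"translation": [0, 0, 0.055], "rot": [0, 0, 0]},
  {"translation": [0, 0, 0.068], "rot": [0, 0, 0]},
  {"translation": [0, 0, 0.076], "rot": [0, 0, 0]},
  {"translation": [0, 0, 0.076], "rot": [0, 0, 0]},
  {"translation": [0, 0, 0.076], "rot": [0, 0, 0]},
])

```text
time_s: 9.0
tool_pos: [0.5303, 0.0413, 0.0849]
ee_rot: [[0.987, -0.158, 0.001], [-0.158, -0.987, 0.0], [0.001, -0.0, -1.0]]
ft_force: [-0.2, -0.4, 0.8]
opening: 0.0449
finger_force: 0.0
```

arm_command([
  {"translation": [0, 0, 0], "rot": [0, 0, 0]},
  {"translation": [0, 0, 0], "rot": [0, 0, 0]},
  {"translation": [0, 0, 0], "rot": [0, 0, 0]},
  {"translation": [0, 0, 0], "rot": [0, 0, 0]},
  {"translation": [0, 0, 0], "rot": [0, 0, 0]},
], gripper=-1)

```text
time_s: 9.5
tool_pos: [0.5303, 0.0413, 0.0851]
ee_rot: [[0.987, -0.158, 0.001], [-0.158, -0.987, 0.0], [0.001, -0.0, -1.0]]
ft_force: [-1.7, 0.5, 6.2]
opening: 0.0151
finger_force: 31.5
```

arm_command([
  {"translation": [0, 0, -0.02], "rot": [0, 0, 0]},
  {"translation": [0, 0, -0.05], "rot": [0, 0, 0]},
  {"translation": [0, 0, -0.08], "rot": [0, 0, 0]},
  {"translation": [0, 0, -0.08], "rot": [0, 0, 0]},
])

```text
time_s: 9.9
tool_pos: [0.5315, 0.0413, 0.1683]
ee_rot: [[0.987, -0.158, 0.007], [-0.158, -0.987, 0.0], [0.006, -0.001, -1.0]]
ft_force: [0.4, -0.1, -1.2]
opening: 0.015
finger_force: 30.8
```

Run:
```python
from h import *
st();plan((650,262.5,160,94.4))
```

```text
t 9.9 p [531.5  41.3 168.3] yaw -9.1 f [ 0.4 -0.1 -1.2] open 15.0 ff 30.8
[ 0.0821 -0.2371  0.0091] [   0.3   -0.3 -103.5]
```

arm_command([
  {"translation": [0.082, -0.237, 0.0], "rot": [0, 0, -103]},
  {"translation": [0.082, -0.237, 0.0], "rot": [0, 0, -103]},
  {"translation": [0.082, -0.237, 0.0], "rot": [0, 0, -103]},
  {"translation": [0.082, -0.237, 0.0], "rot": [0, 0, -103]},
  {"translation": [0.082, -0.237, 0.0], "rot": [0, 0, -103]},
  {"translation": [0.082, -0.237, 0.0], "rot": [0, 0, -103]},
  {"translation": [0.082, -0.237, 0.0], "rot": [0, 0, -103]},
  {"translation": [0.082, -0.237, 0.0], "rot": [0, 0, -103]},
  {"translation": [0.082, -0.237, 0.0], "rot": [0, 0, -103]},
  {"translation": [0.082, -0.237, 0.0], "rot": [0, 0, -103]},
  {"translation": [0.082, -0.237, 0.0], "rot": [0, 0, -103]},
  {"translation": [0.082, -0.237, 0.0], "rot": [0, 0, -103]},
])

```text
time_s: 11.1
tool_pos: [0.6481, 0.2623, 0.1632]
ee_rot: [[-0.074, 0.997, -0.001], [0.997, 0.074, -0.0], [-0.0, -0.001, -1.0]]
ft_force: [0.4, -0.1, -0.9]
opening: 0.0149
finger_force: 30.8
```

Run:
```python
from h import *
st();plan((650,262.5,60,94.4),(650,262.5,11,94.4))
```

```text
t 11.1 p [648.1 262.3 163.2] yaw 94.3 f [ 0.4 -0.1 -0.9] open 14.9 ff 30.8
[1.000e-04 2.000e-03 1.032e-01] [-0.1  0.  -0.1]
[1.000e-04 2.100e-03 1.522e-01] [-0.1  0.  -0.1]
```

arm_command([
  {"translation": [0, 0.001, 0.04], "rot": [0, 0, 0]},
  {"translation": [0, 0.001, 0.08], "rot": [0, 0, 0]},
  {"translation": [0, 0.001, 0.11], "rot": [0, 0, 0]},
  {"translation": [0, 0.001, 0.13], "rot": [0, 0, 0]},
  {"translation": [0, 0.001, 0.144], "rot": [0, 0, 0]},
  {"translation": [0, 0.001, 0.15], "rot": [0, 0, 0]},
  {"translation": [0, 0.001, 0.153], "rot": [0, 0, 0]},
  {"translation": [0, 0.001, 0.153], "rot": [0, 0, 0]},
])

```text
time_s: 11.9
tool_pos: [0.6496, 0.2625, 0.0118]
ee_rot: [[-0.068, 0.998, 0.001], [0.998, 0.068, 0.0], [0.0, 0.001, -1.0]]
ft_force: [0.6, 0.3, -0.5]
opening: 0.0154
finger_force: 30.8
```

arm_command([
  {"translation": [0, 0, 0.0], "rot": [0, 0, 0]},
  {"translation": [0, 0, 0.0], "rot": [0, 0, 0]},
  {"translation": [0, 0, 0.0], "rot": [0, 0, 0]},
  {"translation": [0, 0, -0.03], "rot": [0, 0, 0]},
  {"translation": [0, 0, -0.08], "rot": [0, 0, 0]},
  {"translation": [0, 0, -0.13], "rot": [0, 0, 0]},
  {"translation": [0, 0, -0.18], "rot": [0, 0, 0]},
  {"translation": [0, 0, -0.18], "rot": [0, 0, 0]},
], gripper=-0.5)

```text
time_s: 12.7
tool_pos: [0.6514, 0.2632, 0.2005]
ee_rot: [[-0.068, 0.998, 0.012], [0.998, 0.068, 0.004], [0.003, 0.013, -1.0]]
ft_force: [0.2, -0.6, 0.2]
opening: 0.0212
finger_force: 0.0
```

Run:
```python
from h import *
st();plan((411,238,230,-3),(411,238,75,-3))
```

```text
t 12.7 p [651.4 263.2 200.5] yaw 93.9 f [ 0.2 -0.6  0.2] open 21.2 ff 0.0
[-0.0086 -0.2412 -0.0326] [ 0.4 -0.8 96.9]
[-0.0091 -0.2431  0.1224] [ 0.4 -0.8 96.9]
```

arm_command([
  {"translation": [-0.009, -0.241, -0.032], "rot": [0, 0, 97]},
  {"translation": [-0.009, -0.241, -0.032], "rot": [0, 0, 97]},
  {"translation": [-0.009, -0.241, -0.032], "rot": [0, 0, 97]},
  {"translation": [-0.009, -0.241, -0.032], "rot": [0, 0, 97]},
  {"translation": [-0.009, -0.241, -0.032], "rot": [0, 0, 97]},
  {"translation": [-0.009, -0.241, -0.032], "rot": [0, 0, 97]},
  {"translation": [-0.009, -0.241, -0.032], "rot": [0, 0, 97]},
  {"translation": [-0.009, -0.241, -0.032], "rot": [0, 0, 97]},
  {"translation": [-0.009, -0.241, -0.032], "rot": [0, 0, 97]},
  {"translation": [-0.009, -0.241, -0.032], "rot": [0, 0, 97]},
  {"translation": [-0.009, -0.241, -0.032], "rot": [0, 0, 97]},
  {"translation": [-0.009, -0.241, -0.032], "rot": [0, 0, 97]},
], gripper=0.5)

```text
time_s: 13.9
tool_pos: [0.4095, 0.237, 0.2235]
ee_rot: [[0.998, -0.059, 0.001], [-0.059, -0.998, 0.0], [0.001, -0.0, -1.0]]
ft_force: [0.2, 0.9, 0.1]
opening: 0.0637
finger_force: 0.0
```

Run:
```python
from h import *
st();plan((411,238,75,-3))
t=snap("top");s=snap("side")
for c in blobs(t,(100,120,60),(125,255,255),60,(160,120,340,220)): print("top",c.mean(0).round(),rect(t,c,.018))
for c in blobs(s,(100,120,60),(125,255,255),60,(155,170,300,250)): print("side",c.mean(0).round(),rect(s,c,.018))
cv2.imwrite("pics/c4.png",np.vstack([cv2.resize(t["color"][110:180,150:250,::-1],(400,280),interpolation=2),cv2.resize(s["color"][190:270,150:270,::-1],(400,267),interpolation=2)]))
```

```text
t 13.9 p [409.5 237.  223.5] yaw -3.4 f [0.2 0.9 0.1] open 63.7 ff 0.0
[ 0.0013 -0.001   0.1485] [-0.  -0.  -0.4]
top [203. 163.] [607.6 261.6  94.8  15.3 -84.2]
top [204. 150.] [647.6 263.7  95.3  15.5 -84.2]
side [200. 227.] [600.8 267.4 101.9  21.2 -85.9]
side [186. 198.] [753.1 210.   54.3  50.7 -36.6]
side [192. 222.] [640.4 268.3  99.8  21.6 -86.7]
```

View pics/c4.png

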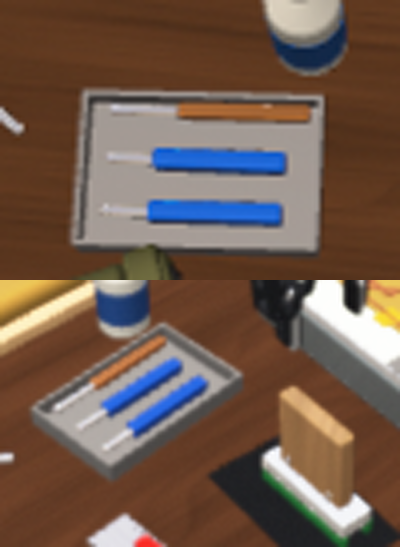

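Both styluses lie in the tray. Next is the squeegee.

arm_command([
  {"translation": [0.001, -0.001, 0.04], "rot": [0, 0, 0]},
  {"translation": [0.001, -0.001, 0.08], "rot": [0, 0, 0]},
  {"translation": [0.001, -0.001, 0.11], "rot": [0, 0, 0]},
  {"translation": [0.001, -0.001, 0.135], "rot": [0, 0, 0]},
  {"translation": [0.001, -0.001, 0.148], "rot": [0, 0, 0]},
  {"translation": [0.001, -0.001, 0.148], "rot": [0, 0, 0]},
  {"translation": [0.001, -0.001, 0.148], "rot": [0, 0, 0]},
])

```text
time_s: 14.7
tool_pos: [0.411, 0.2382, 0.0762]
ee_rot: [[0.999, -0.053, 0.001], [-0.053, -0.999, 0.001], [0.001, -0.001, -1.0]]
ft_force: [-0.1, 0.5, 0.1]
opening: 0.0641
finger_force: 0.0
```

arm_command([
  {"translation": [0, 0, 0], "rot": [0, 0, 0]},
  {"translation": [0, 0, 0], "rot": [0, 0, 0]},
  {"translation": [0, 0, 0], "rot": [0, 0, 0]},
  {"translation": [0, 0, 0], "rot": [0, 0, 0]},
  {"translation": [0, 0, 0], "rot": [0, 0, 0]},
  {"translation": [0, 0, 0], "rot": [0, 0, 0]},
  {"translation": [0, 0, 0], "rot": [0, 0, 0]},
], gripper=-1, newtons=90)

```text
time_s: 15.4
tool_pos: [0.4108, 0.2381, 0.076]
ee_rot: [[0.999, -0.054, 0.001], [-0.054, -0.999, 0.0], [0.001, -0.001, -1.0]]
ft_force: [-1.9, -1.4, 6.1]
opening: 0.0193
finger_force: 87.8
```

arm_command([
  {"translation": [0, 0, -0.03], "rot": [0, 0, 0]},
  {"translation": [0, 0, -0.07], "rot": [0, 0, 0]},
  {"translation": [0, 0, -0.11], "rot": [0, 0, 0]},
  {"translation": [0, 0, -0.14], "rot": [0, 0, 0]},
  {"translation": [0, 0, -0.14], "rot": [0, 0, 0]},
  {"translation": [0, 0, -0.14], "rot": [0, 0, 0]},
])

```text
time_s: 16.0
tool_pos: [0.4103, 0.2379, 0.215]
ee_rot: [[0.999, -0.054, 0.0], [-0.054, -0.999, 0.0], [0.0, -0.0, -1.0]]
ft_force: [-0.1, 0.2, -3.1]
opening: 0.019
finger_force: 89.2
```

```bash
cat >> h.py <<'E'
def box(bx,by,a=np.radians(-3),o=(507,-90.5)):
    return o[0]+bx*np.cos(a)-by*np.sin(a),o[1]+bx*np.sin(a)+by*np.cos(a)
E
python3 - <<'E'
from h import *
st()
t=snap("top")
for c in blobs(t,(5,60,20),(30,255,230),60,(322,140,400,262)): print("offcut",c.mean(0).round(),rect(t,c,.09))
w=box(88,20);print(w);plan((*w,220,-3),(*w,160,-3),(*box(88,-205),160,-3))
E
```

```text
t 16.0 p [410.3 237.9 215. ] yaw -3.1 f [-0.1  0.2 -3.1] open 19.0 ff 89.2
offcut [363. 150.] [ 662.9 -182.5  214.9   75.5  -86.1]
offcut [340. 205.] [ 506.4 -134.5   64.8   31.7   63.2]
offcut [379. 244.] [ 413.7 -242.9   64.8   29.   -37.4]
offcut [348. 177.] [ 586.1 -152.6   62.4   31.3   69.8]
offcut [384. 181.] [ 586.8 -249.4   62.4   27.8   28.8]
(np.float64(595.9261181832613), np.float64(-75.1329734542876))
[ 0.2024  0.3024 -0.0059] [ 0.   0.1 -0.1]
[0.2025 0.3024 0.0541] [ 0.   0.1 -0.1]
[0.2028 0.5274 0.0543] [ 0.   0.1 -0.1]
```

arm_command([
  {"translation": [0.03, 0.04, -0.006], "rot": [0, 0, 0]},
  {"translation": [0.06, 0.08, -0.006], "rot": [0, 0, 0]},
  {"translation": [0.1, 0.12, -0.006], "rot": [0, 0, 0]},
  {"translation": [0.13, 0.16, -0.006], "rot": [0, 0, 0]},
  {"translation": [0.16, 0.2, -0.006], "rot": [0, 0, 0]},
  {"translation": [0.18, 0.24, -0.006], "rot": [0, 0, 0]},
  {"translation": [0.2, 0.28, -0.006], "rot": [0, 0, 0]},
  {"translation": [0.202, 0.302, -0.006], "rot": [0, 0, 0]},
  {"translation": [0.202, 0.302, -0.006], "rot": [0, 0, 0]},
  {"translation": [0.202, 0.302, 0.02], "rot": [0, 0, 0]},
  {"translation": [0.202, 0.302, 0.054], "rot": [0, 0, 0]},
  {"translation": [0.202, 0.302, 0.054], "rot": [0, 0, 0]},
])

```text
time_s: 17.25
tool_pos: [0.5935, -0.0733, 0.1557]
ee_rot: [[0.999, -0.053, -0.01], [-0.053, -0.999, 0.002], [-0.01, -0.001, -1.0]]
ft_force: [-0.9, -0.4, -2.6]
opening: 0.0189
finger_force: 89.0
```

arm_command([
  {"translation": [0, 0, 0.004], "rot": [0, 0, 0]},
  {"translation": [0, 0, 0.008], "rot": [0, 0, 0]},
  {"translation": [0, 0, 0.011], "rot": [0, 0, 0]},
  {"translation": [0, 0, 0.011], "rot": [0, 0, 0]},
])

```text
time_s: 17.65
tool_pos: [0.5961, -0.0744, 0.1506]
ee_rot: [[0.999, -0.054, 0.0], [-0.054, -0.999, -0.0], [0.0, 0.0, -1.0]]
ft_force: [-0.4, 0.7, -3.0]
opening: 0.0194
finger_force: 89.1
```

arm_command([
  {"translation": [0, 0, 0.002], "rot": [0, 0, 0]},
  {"translation": [0, 0.01, 0.002], "rot": [0, 0, 0]},
  {"translation": [0, 0.025, 0.002], "rot": [0, 0, 0]},
  {"translation": [0, 0.04, 0.002], "rot": [0, 0, 0]},
  {"translation": [0, 0.055, 0.002], "rot": [0, 0, 0]},
  {"translation": [0, 0.07, 0.002], "rot": [0, 0, 0]},
  {"translation": [0, 0.085, 0.002], "rot": [0, 0, 0]},
  {"translation": [0, 0.1, 0.002], "rot": [0, 0, 0]},
  {"translation": [0, 0.115, 0.002], "rot": [0, 0, 0]},
  {"translation": [0, 0.13, 0.002], "rot": [0, 0, 0]},
  {"translation": [0, 0.14, 0.002], "rot": [0, 0, 0]},
  {"translation": [0, 0.14, 0.002], "rot": [0, 0, 0]},
])

```text
time_s: 18.85
tool_pos: [0.5883, -0.2157, 0.1481]
ee_rot: [[0.998, -0.055, -0.0], [-0.055, -0.998, -0.0], [-0.0, 0.0, -1.0]]
ft_force: [0.3, 1.0, -3.1]
opening: 0.0189
finger_force: 89.2
```

arm_command([
  {"translation": [0, 0.01, 0], "rot": [0, 0, 0]},
  {"translation": [0, 0.022, 0], "rot": [0, 0, 0]},
  {"translation": [0, 0.034, 0], "rot": [0, 0, 0]},
  {"translation": [0, 0.046, 0], "rot": [0, 0, 0]},
  {"translation": [0, 0.058, 0], "rot": [0, 0, 0]},
  {"translation": [0, 0.07, 0], "rot": [0, 0, 0]},
  {"translation": [0, 0.08, 0], "rot": [0, 0, 0]},
  {"translation": [0, 0.09, 0], "rot": [0, 0, 0]},
  {"translation": [0, 0.09, 0], "rot": [0, 0, 0]},
  {"translation": [0, 0.09, 0], "rot": [0, 0, 0]},
])

```text
time_s: 19.85
tool_pos: [0.5836, -0.3042, 0.1482]
ee_rot: [[0.999, -0.054, -0.0], [-0.054, -0.999, 0.0], [-0.0, -0.0, -1.0]]
ft_force: [-0.6, 0.4, -2.6]
opening: 0.0189
finger_force: 89.4
```

Run:
```python
from h import *
st()
t=snap("top");s=snap("side")
cv2.imwrite("pics/c5.png",np.vstack([cv2.resize(t["color"][130:280,250:460,::-1],(420,300),interpolation=2),cv2.resize(s["color"][110:250,230:426,::-1],(420,300),interpolation=2)]))
w=box(-88,0);plan((*w,230,-3),(*w,160,-3))
```

```text
t 19.9 p [ 583.6 -304.2  148.2] yaw -3.1 f [-0.6  0.4 -2.6] open 18.9 ff 89.4
[-0.176  -0.2087 -0.0817] [-0.   0.  -0.1]
[-0.176  -0.2087 -0.0117] [-0.   0.  -0.1]
```

View pics/c5.png

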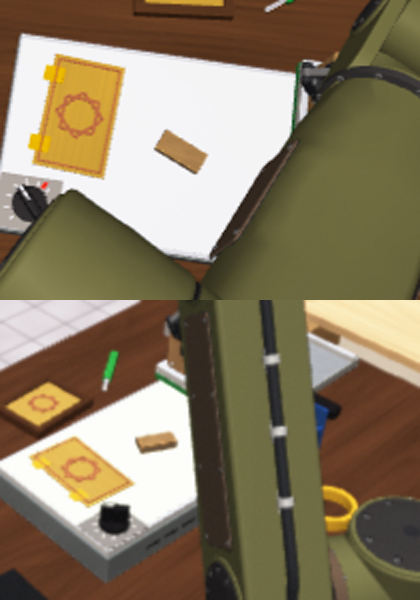

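The two far offcuts are off the glass, and the middle one is still in place at crop px (180,150). Next is the near lane.

arm_command([
  {"translation": [0, 0, -0.04], "rot": [0, 0, 0]},
  {"translation": [0, 0, -0.08], "rot": [0, 0, 0]},
  {"translation": [-0.03, -0.03, -0.08], "rot": [0, 0, 0]},
  {"translation": [-0.06, -0.06, -0.08], "rot": [0, 0, 0]},
  {"translation": [-0.09, -0.1, -0.08], "rot": [0, 0, 0]},
  {"translation": [-0.13, -0.14, -0.08], "rot": [0, 0, 0]},
  {"translation": [-0.16, -0.15, -0.08], "rot": [0, 0, 0]},
  {"translation": [-0.176, -0.15, -0.08], "rot": [0, 0, 0]},
  {"translation": [-0.176, -0.15, -0.08], "rot": [0, 0, 0]},
  {"translation": [-0.176, -0.15, -0.04], "rot": [0, 0, 0]},
  {"translation": [-0.176, -0.15, -0.01], "rot": [0, 0, 0]},
  {"translation": [-0.176, -0.15, -0.01], "rot": [0, 0, 0]},
])

```text
time_s: 21.15
tool_pos: [0.4149, -0.1442, 0.1554]
ee_rot: [[0.999, -0.054, -0.005], [-0.054, -0.999, 0.002], [-0.005, -0.002, -1.0]]
ft_force: [-0.4, 0.0, -2.7]
opening: 0.0192
finger_force: 89.1
```

Run:
```python
from h import *
st()
t=snap("top")
for c in blobs(t,(5,60,20),(30,255,230),60,(322,145,420,272)): print("offcut",c.mean(0).round(),rect(t,c,.09))
plan((*box(-88,-65),148,-3),(*box(-88,-210),148,-3))
```

```text
t 21.1 p [ 414.9 -144.2  155.4] yaw -3.1 f [-0.4  0.  -2.7] open 19.2 ff 89.1
offcut [376. 236.] [ 445.7 -237.3  207.7  173.1   78.1]
offcut [373. 153.] [ 652.3 -211.5  271.1   66.2  -84.2]
offcut [348. 265.] [ 357.2 -177.5  164.3   41.2  -84.2]
offcut [409. 192.] [ 561.  -321.3   61.    48.7    1.1]
offcut [339. 205.] [ 508.5 -130.2   55.3   31.7   63.1]
[0.0002 0.0061 0.0097] [-0.1  0.1 -0.1]
[0.0004 0.1511 0.0095] [-0.1  0.1 -0.1]
```

arm_command([
  {"translation": [0, 0, 0.005], "rot": [0, 0, 0]},
  {"translation": [0, 0, 0.01], "rot": [0, 0, 0]},
  {"translation": [0, 0.01, 0.01], "rot": [0, 0, 0]},
  {"translation": [0, 0.025, 0.01], "rot": [0, 0, 0]},
  {"translation": [0, 0.04, 0.01], "rot": [0, 0, 0]},
  {"translation": [0, 0.055, 0.01], "rot": [0, 0, 0]},
  {"translation": [0, 0.068, 0.01], "rot": [0, 0, 0]},
  {"translation": [0, 0.08, 0.01], "rot": [0, 0, 0]},
  {"translation": [0, 0.092, 0.01], "rot": [0, 0, 0]},
  {"translation": [0, 0.104, 0.01], "rot": [0, 0, 0]},
])

```text
time_s: 22.2
tool_pos: [0.4104, -0.2496, 0.1483]
ee_rot: [[0.999, -0.054, 0.0], [-0.054, -0.999, 0.0], [0.0, -0.0, -1.0]]
ft_force: [0.2, 0.9, -0.5]
opening: 0.0191
finger_force: 89.7
```

arm_command([
  {"translation": [0, 0.012, 0], "rot": [0, 0, 0]},
  {"translation": [0, 0.024, 0], "rot": [0, 0, 0]},
  {"translation": [0, 0.036, 0], "rot": [0, 0, 0]},
  {"translation": [0, 0.046, 0], "rot": [0, 0, 0]},
  {"translation": [0, 0.052, 0], "rot": [0, 0, 0]},
  {"translation": [0, 0.052, 0], "rot": [0, 0, 0]},
  {"translation": [0, 0.052, 0], "rot": [0, 0, 0]},
])

```text
time_s: 22.9
tool_pos: [0.4076, -0.3008, 0.1483]
ee_rot: [[0.999, -0.054, 0.0], [-0.054, -0.999, -0.0], [0.0, 0.0, -1.0]]
ft_force: [0.2, -1.1, -0.6]
opening: 0.0193
finger_force: 89.8
```

Run:
```python
from h import *
st()
plan((*box(0,15),230,-3),(*box(0,15),158,-3))
```

```text
t 22.9 p [ 407.6 -300.8  148.3] yaw -3.1 f [ 0.2 -1.1 -0.6] open 19.3 ff 89.8
[ 0.0879 -0.2303 -0.0818] [ 0.  -0.  -0.1]
[ 0.0879 -0.2303 -0.0098] [ 0.  -0.  -0.1]
```

arm_command([
  {"translation": [0, 0, -0.04], "rot": [0, 0, 0]},
  {"translation": [0, 0, -0.08], "rot": [0, 0, 0]},
  {"translation": [0.01, -0.04, -0.08], "rot": [0, 0, 0]},
  {"translation": [0.03, -0.08, -0.08], "rot": [0, 0, 0]},
  {"translation": [0.05, -0.12, -0.08], "rot": [0, 0, 0]},
  {"translation": [0.07, -0.16, -0.08], "rot": [0, 0, 0]},
  {"translation": [0.08, -0.2, -0.08], "rot": [0, 0, 0]},
  {"translation": [0.088, -0.23, -0.08], "rot": [0, 0, 0]},
  {"translation": [0.088, -0.23, -0.08], "rot": [0, 0, 0]},
  {"translation": [0.088, -0.23, -0.04], "rot": [0, 0, 0]},
  {"translation": [0.088, -0.23, -0.01], "rot": [0, 0, 0]},
  {"translation": [0.088, -0.23, -0.01], "rot": [0, 0, 0]},
])

```text
time_s: 24.1
tool_pos: [0.5058, -0.0754, 0.1548]
ee_rot: [[0.999, -0.054, -0.007], [-0.054, -0.999, 0.001], [-0.007, -0.001, -1.0]]
ft_force: [-0.4, 0.2, -2.3]
opening: 0.0193
finger_force: 89.5
```

Run:
```python
from h import *
st()
t=snap("top");s=snap("side")
cv2.imwrite("pics/c6.png",np.vstack([cv2.resize(t["color"][130:280,250:460,::-1],(420,300),interpolation=2),cv2.resize(s["color"][110:250,230:426,::-1],(420,300),interpolation=2)]))
plan((*box(0,15),148,-3),(*box(0,-215),148,-3))
```

```text
t 24.1 p [505.8 -75.4 154.8] yaw -3.1 f [-0.4  0.2 -2.3] open 19.3 ff 89.5
[-0.0002 -0.0004  0.0111] [-0.   0.  -0.1]
[2.000e-04 2.296e-01 1.110e-02] [-0.   0.  -0.1]
```

View pics/c6.png

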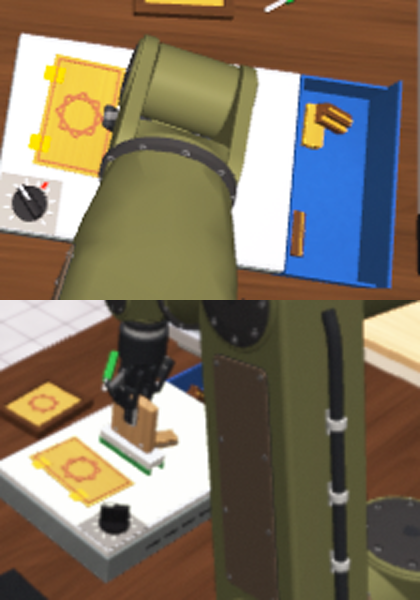

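Three offcuts are in the scrap tray, and the last lies just ahead of the squeegee. I'll sweep the middle lane.

arm_command([
  {"translation": [0, 0, 0.005], "rot": [0, 0, 0]},
  {"translation": [0, 0, 0.01], "rot": [0, 0, 0]},
  {"translation": [0, 0.01, 0.01], "rot": [0, 0, 0]},
  {"translation": [0, 0.025, 0.01], "rot": [0, 0, 0]},
  {"translation": [0, 0.04, 0.01], "rot": [0, 0, 0]},
  {"translation": [0, 0.055, 0.01], "rot": [0, 0, 0]},
  {"translation": [0, 0.07, 0.01], "rot": [0, 0, 0]},
  {"translation": [0, 0.085, 0.01], "rot": [0, 0, 0]},
  {"translation": [0, 0.1, 0.01], "rot": [0, 0, 0]},
  {"translation": [0, 0.115, 0.01], "rot": [0, 0, 0]},
  {"translation": [0, 0.13, 0.01], "rot": [0, 0, 0]},
  {"translation": [0, 0.145, 0.01], "rot": [0, 0, 0]},
])

```text
time_s: 25.4
tool_pos: [0.5, -0.2217, 0.1484]
ee_rot: [[0.999, -0.054, 0.0], [-0.054, -0.999, 0.0], [0.0, -0.0, -1.0]]
ft_force: [0.0, 2.5, 0.6]
opening: 0.0191
finger_force: 90.2
```

arm_command([
  {"translation": [0, 0.015, 0], "rot": [0, 0, 0]},
  {"translation": [0, 0.028, 0], "rot": [0, 0, 0]},
  {"translation": [0, 0.04, 0], "rot": [0, 0, 0]},
  {"translation": [0, 0.052, 0], "rot": [0, 0, 0]},
  {"translation": [0, 0.064, 0], "rot": [0, 0, 0]},
  {"translation": [0, 0.074, 0], "rot": [0, 0, 0]},
  {"translation": [0, 0.084, 0], "rot": [0, 0, 0]},
  {"translation": [0, 0.084, 0], "rot": [0, 0, 0]},
  {"translation": [0, 0.084, 0], "rot": [0, 0, 0]},
])

```text
time_s: 26.3
tool_pos: [0.4955, -0.3049, 0.1484]
ee_rot: [[0.999, -0.054, 0.0], [-0.054, -0.999, -0.001], [0.0, 0.001, -1.0]]
ft_force: [-0.1, -1.0, 0.2]
opening: 0.0188
finger_force: 90.3
```

arm_command([
  {"translation": [0, 0, -0.04], "rot": [0, 0, 0]},
  {"translation": [0, 0, -0.08], "rot": [0, 0, 0]},
  {"translation": [0, -0.04, -0.08], "rot": [0, 0, 0]},
  {"translation": [0, -0.08, -0.08], "rot": [0, 0, 0]},
  {"translation": [0, -0.12, -0.08], "rot": [0, 0, 0]},
  {"translation": [0, -0.16, -0.08], "rot": [0, 0, 0]},
  {"translation": [0, -0.2, -0.08], "rot": [0, 0, 0]},
  {"translation": [0, -0.24, -0.08], "rot": [0, 0, 0]},
  {"translation": [0, -0.28, -0.08], "rot": [0, 0, 0]},
  {"translation": [0, -0.32, -0.08], "rot": [0, 0, 0]},
  {"translation": [0, -0.34, -0.08], "rot": [0, 0, 0]},
  {"translation": [0, -0.34, -0.08], "rot": [0, 0, 0]},
])

```text
time_s: 27.5
tool_pos: [0.5134, 0.0377, 0.228]
ee_rot: [[0.999, -0.05, -0.0], [-0.05, -0.999, 0.0], [-0.0, -0.0, -1.0]]
ft_force: [-0.8, -0.3, -2.6]
opening: 0.0191
finger_force: 89.9
```

Run:
```python
from h import *
st()
t=snap("top");s=snap("side")
cv2.imwrite("pics/c7.png",np.vstack([cv2.resize(t["color"][130:280,120:460,::-1],(680,300),interpolation=2),cv2.resize(s["color"][110:260,160:500,::-1],(680,300),interpolation=2)]))
plan((420.5,247,230,-4),(420.5,247,78,-4))
```

```text
t 27.5 p [513.4  37.7 228. ] yaw -2.9 f [-0.8 -0.3 -2.6] open 19.1 ff 89.9
[-0.104  -0.2065 -0.002 ] [0. 0. 1.]
[-0.104  -0.2065  0.15  ] [0. 0. 1.]
```

View pics/c7.png

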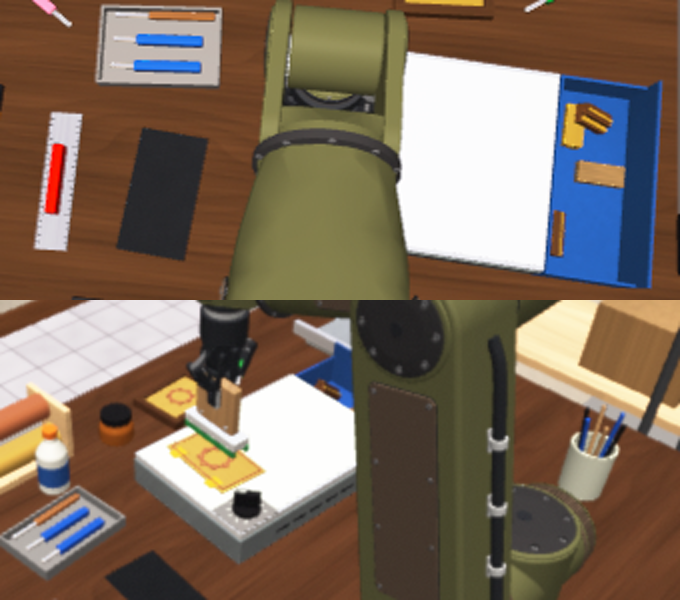

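All four offcuts are in the tray and the glass is clear. I'll return the squeegee to the mat.

arm_command([
  {"translation": [-0.02, -0.04, -0.002], "rot": [0, 0, 1]},
  {"translation": [-0.04, -0.08, -0.002], "rot": [0, 0, 1]},
  {"translation": [-0.06, -0.12, -0.002], "rot": [0, 0, 1]},
  {"translation": [-0.08, -0.16, -0.002], "rot": [0, 0, 1]},
  {"translation": [-0.1, -0.19, -0.002], "rot": [0, 0, 1]},
  {"translation": [-0.105, -0.206, -0.002], "rot": [0, 0, 1]},
  {"translation": [-0.105, -0.206, -0.002], "rot": [0, 0, 1]},
  {"translation": [-0.105, -0.206, 0.04], "rot": [0, 0, 1]},
  {"translation": [-0.105, -0.206, 0.08], "rot": [0, 0, 1]},
  {"translation": [-0.105, -0.206, 0.115], "rot": [0, 0, 1]},
  {"translation": [-0.105, -0.206, 0.14], "rot": [0, 0, 1]},
  {"translation": [-0.105, -0.206, 0.14], "rot": [0, 0, 1]},
])

```text
time_s: 28.8
tool_pos: [0.4191, 0.2444, 0.0854]
ee_rot: [[0.997, -0.073, -0.005], [-0.073, -0.997, -0.003], [-0.005, 0.003, -1.0]]
ft_force: [-0.8, -0.1, -2.3]
opening: 0.0189
finger_force: 89.7
```

Run:
```python
from h import *
st()
plan((420,247,77,-4))
```

```text
t 28.8 p [419.1 244.4  85.4] yaw -4.2 f [-0.8 -0.1 -2.3] open 18.9 ff 89.7
[ 0.0008 -0.0027  0.0084] [ 0.2  0.3 -0.2]
```

Commanded z is probably about 88, so I'll step down and read the force.

arm_command([
  {"translation": [0, -0.001, 0.005], "rot": [0, 0, 0]},
  {"translation": [0, -0.001, 0.01], "rot": [0, 0, 0]},
  {"translation": [0, -0.001, 0.0115], "rot": [0, 0, 0]},
  {"translation": [0, -0.001, 0.0115], "rot": [0, 0, 0]},
  {"translation": [0, -0.001, 0.0115], "rot": [0, 0, 0]},
])

```text
time_s: 29.3
tool_pos: [0.4203, 0.2475, 0.0773]
ee_rot: [[0.997, -0.071, 0.001], [-0.071, -0.997, 0.0], [0.001, -0.0, -1.0]]
ft_force: [0.0, 0.1, -2.7]
opening: 0.0194
finger_force: 89.9
```

arm_command([
  {"translation": [0, 0, 0.0012], "rot": [0, 0, 0]},
  {"translation": [0, 0, 0.0012], "rot": [0, 0, 0]},
  {"translation": [0, 0, 0.0012], "rot": [0, 0, 0]},
])

```text
time_s: 29.6
tool_pos: [0.4206, 0.2476, 0.0763]
ee_rot: [[0.997, -0.071, 0.001], [-0.071, -0.997, 0.001], [0.001, -0.001, -1.0]]
ft_force: [2.1, -0.6, 5.8]
opening: 0.019
finger_force: 91.1
```

arm_command([
  {"translation": [0, 0, 0], "rot": [0, 0, 0]},
  {"translation": [0, 0, 0], "rot": [0, 0, 0]},
  {"translation": [0, 0, 0], "rot": [0, 0, 0]},
  {"translation": [0, 0, 0], "rot": [0, 0, 0]},
  {"translation": [0, 0, -0.03], "rot": [0, 0, 0]},
  {"translation": [0, 0, -0.07], "rot": [0, 0, 0]},
  {"translation": [0, 0, -0.11], "rot": [0, 0, 0]},
  {"translation": [0, 0, -0.13], "rot": [0, 0, 0]},
  {"translation": [0, 0, -0.13], "rot": [0, 0, 0]},
], gripper=0.2)

```text
time_s: 30.5
tool_pos: [0.421, 0.2479, 0.2084]
ee_rot: [[0.997, -0.071, 0.005], [-0.071, -0.997, 0.002], [0.004, -0.003, -1.0]]
ft_force: [-0.4, 0.5, -1.0]
opening: 0.051
finger_force: 0.0
```

Run:
```python
from h import *
st()
t=snap("top");s=snap("side")
for d,n,b,sb in((t,"top",(130,180,168,260),0),(s,"side",(170,250,235,310),0)):
    print(n,"rib",rect(d,blobs(d,(0,170,120),(6,255,255),60,b)[0],.031),"rule",rect(d,blobs(d,(0,0,110),(180,60,255),200,b)[0],.005))
for d,n,b in((t,"top",(262,150,325,222)),(s,"side",(240,170,305,215))):
  for c in blobs(d,(12,80,120),(30,255,255),100,b): 
    print(n,"plate",rect(d,c,.079))
    P=ray(d,c,.079)[:,:2]*1000
    # straight tray-facing edge: in a frame turned by -6deg, per x-bin the min y
    th=np.radians(-6);A=np.array([[np.cos(th),np.sin(th)],[-np.sin(th),np.cos(th)]]);Q=(P-[543,12])@A.T
    e=[];
    for x in np.arange(-65,66,4):
        k=Q[np.abs(Q[:,0]-x)<3]
        if len(k):e.append((x,k[:,1].min()))
    e=np.array(e);f=np.polyfit(e[:,0],e[:,1],1);res=e[:,1]-np.polyval(f,e[:,0]);print("edge yaw",-6+np.degrees(np.arctan(f[0])),"mid y'",f[1],"res",res.std(),"x' range",Q[:,0].min(),Q[:,0].max())
cv2.imwrite("pics/c8.png",np.vstack([cv2.resize(t["color"][130:280,120:340,::-1],(440,300),interpolation=2),cv2.resize(s["color"][160:310,160:380,::-1],(440,300),interpolation=2)]))
plan((423.5,399.5,150,2.1),(423.5,399.5,9,2.1))
```

```text
t 30.5 p [421.  247.9 208.4] yaw -4.1 f [-0.4  0.5 -1. ] open 51.0 ff 0.0Traceback (most recent call last):
  File "<stdin>", line 5, in <module>
IndexError: list index out of range
```

```bash
cat >> h.py <<'E'
def edge(d,n,b):
  for c in blobs(d,(12,80,120),(30,255,255),100,b)[:1]:
    P=ray(d,c,.079)[:,:2]*1000
    th=np.radians(-6);A=np.array([[np.cos(th),np.sin(th)],[-np.sin(th),np.cos(th)]]);Q=(P-[543,12])@A.T
    e=[]
    for x in np.arange(-65,66,4):
        k=Q[np.abs(Q[:,0]-x)<3]
        if len(k):e.append((x,k[:,1].min()))
    e=np.array(e);f=np.polyfit(e[:,0],e[:,1],1);res=e[:,1]-np.polyval(f,e[:,0])
    print(n,"plate",rect(d,c,.079),"edge yaw",(-6+np.degrees(np.arctan(f[0]))).round(2),"mid y'",f[1].round(1),"res",res.std().round(2),"x'",Q[:,0].min().round(1),Q[:,0].max().round(1))
E
python3 - <<'E'
from h import *
st()
t=snap("top");s=snap("side")
for d,n,b in((t,"top",(110,160,190,280)),(s,"side",(150,240,250,330))):
    print(n,"rib",[rect(d,c,.031) for c in blobs(d,(0,170,120),(6,255,255),60,b)],"rule",[rect(d,c,.005) for c in blobs(d,(0,0,110),(180,60,255),200,b)])
edge(t,"top",(262,150,325,222));edge(s,"side",(240,170,305,215))
cv2.imwrite("pics/c8.png",np.vstack([cv2.resize(t["color"][130:280,120:340,::-1],(440,300),interpolation=2),cv2.resize(s["color"][160:310,160:380,::-1],(440,300),interpolation=2)]))
E
```

```text
t 30.6 p [419.9 247.4 205. ] yaw -4.1 f [ 0.4  0.4 -0.6] open 51.0 ff 0.0
top rib [] rule []
side rib [array([414.8, 406. , 106.8,  22.5,   1.6])] rule [array([422.1, 401.2, 203.9,  49.1,   2. ])]
top plate [545.7  10.8 159.6 108.5  -6.5] edge yaw -6.37 mid y' -54.2 res 0.65 x' -77.3 82.9
side plate [540.6  14.1 156.  104.6  -6.7] edge yaw -11.84 mid y' -45.7 res 16.54 x' -80.5 74.9
```

View pics/c8.png

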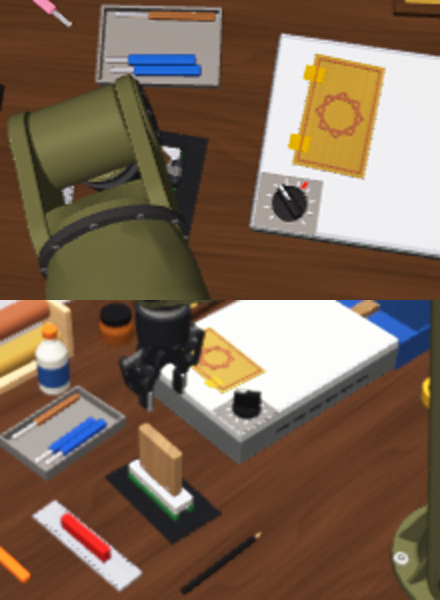

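The squeegee stands on the mat. One stylus has been nudged beside the other, but both are still in the tray. The straightedge is unmoved.

Run:
```python
from h import *
plan((423.5,399.5,205,2.1),(423.5,399.5,60,2.1))
```

```text
[-0.007  -0.1522 -0.001 ] [ 0.1  0.1 -6.2]
[-0.0067 -0.1523  0.144 ] [ 0.1  0.1 -6.2]
```

arm_command([
  {"translation": [-0.002, -0.04, 0], "rot": [0, 0, -2]},
  {"translation": [-0.004, -0.08, 0], "rot": [0, 0, -4]},
  {"translation": [-0.006, -0.12, 0], "rot": [0, 0, -6]},
  {"translation": [-0.007, -0.152, 0], "rot": [0, 0, -6]},
  {"translation": [-0.007, -0.152, 0.03], "rot": [0, 0, -6]},
  {"translation": [-0.007, -0.152, 0.07], "rot": [0, 0, -6]},
  {"translation": [-0.007, -0.152, 0.11], "rot": [0, 0, -6]},
  {"translation": [-0.007, -0.152, 0.144], "rot": [0, 0, -6]},
  {"translation": [-0.007, -0.152, 0.144], "rot": [0, 0, -6]},
  {"translation": [-0.007, -0.152, 0.144], "rot": [0, 0, -6]},
])

```text
time_s: 31.7
tool_pos: [0.4238, 0.3995, 0.0616]
ee_rot: [[0.999, 0.033, -0.001], [0.033, -0.999, -0.001], [-0.001, 0.001, -1.0]]
ft_force: [0.6, 0.1, 0.9]
opening: 0.0511
finger_force: 0.0
```

Run:
```python
from h import *
st();plan((423.5,399.5,10,2.1))
s=snap("side");t=snap("top")
for c in blobs(s,(0,170,120),(6,255,255),30,(150,240,250,330)): print("rib",rect(s,c,.031))
for n,d in(("s",s),("t",t)):
    for c in blobs(d,(100,120,60),(125,255,255),60,(155,140,240,250)): print(n,"stylus",rect(d,c,.018))
```

```text
t 31.7 p [423.8 399.5  61.6] yaw 1.9 f [0.6 0.1 0.9] open 51.1 ff 0.0
[-0.0003 -0.0001  0.0516] [ 0.   0.1 -0.2]
rib [405.7 405.8  87.2  22.4   2. ]
t stylus [608.7 266.2 104.   30.6 -84.2]
```

arm_command([
  {"translation": [0, 0, 0.02], "rot": [0, 0, 0]},
  {"translation": [0, 0, 0.038], "rot": [0, 0, 0]},
  {"translation": [0, 0, 0.048], "rot": [0, 0, 0]},
  {"translation": [0, 0, 0.051], "rot": [0, 0, 0]},
  {"translation": [0, 0, 0.051], "rot": [0, 0, 0]},
  {"translation": [0, 0, 0.051], "rot": [0, 0, 0]},
])

```text
time_s: 32.4
tool_pos: [0.4244, 0.3999, 0.0117]
ee_rot: [[0.999, 0.034, 0.001], [0.034, -0.999, 0.001], [0.001, -0.001, -1.0]]
ft_force: [0.2, 0.5, 0.4]
opening: 0.0513
finger_force: 0.0
```

arm_command([
  {"translation": [0, 0, 0], "rot": [0, 0, 0]},
  {"translation": [0, 0, 0], "rot": [0, 0, 0]},
  {"translation": [0, 0, 0], "rot": [0, 0, 0]},
  {"translation": [0, 0, 0], "rot": [0, 0, 0]},
  {"translation": [0, 0, 0], "rot": [0, 0, 0]},
  {"translation": [0, 0, 0], "rot": [0, 0, 0]},
], gripper=-1, newtons=70)

```text
time_s: 33.0
tool_pos: [0.4241, 0.3997, 0.0112]
ee_rot: [[0.999, 0.034, 0.001], [0.034, -0.999, 0.001], [0.001, -0.001, -1.0]]
ft_force: [-1.1, -0.8, 6.4]
opening: 0.0145
finger_force: 70.1
```

arm_command([
  {"translation": [0, 0, -0.03], "rot": [0, 0, 0]},
  {"translation": [0, 0, -0.07], "rot": [0, 0, 0]},
  {"translation": [0, 0, -0.11], "rot": [0, 0, 0]},
  {"translation": [0, 0, -0.15], "rot": [0, 0, 0]},
  {"translation": [0, 0, -0.19], "rot": [0, 0, 0]},
  {"translation": [0, 0, -0.2], "rot": [0, 0, 0]},
  {"translation": [0, 0, -0.2], "rot": [0, 0, 0]},
])

```text
time_s: 33.7
tool_pos: [0.4241, 0.3997, 0.2112]
ee_rot: [[0.999, 0.033, 0.001], [0.033, -0.999, 0.001], [0.001, -0.001, -1.0]]
ft_force: [0.1, 0.2, -4.6]
opening: 0.0149
finger_force: 69.2
```

Run:
```python
from h import *
st()
a=np.radians(-6.2);u=np.array([np.cos(a),np.sin(a)]);v=np.array([-np.sin(a),np.cos(a)])
for cp in((545,11),):
    w=np.array(cp)-v*(50+22.5+8);print(w);plan((*w,212,-6.2),(*w,110,-6.2))
```

```text
t 33.7 p [424.1 399.7 211.2] yaw 1.9 f [ 0.1  0.2 -4.6] open 14.9 ff 69.2
[536.30605187 -69.0291526 ]
[ 0.0964  0.4722 -0.0011] [-0.1 -0.1  8.1]
[0.0963 0.4723 0.1009] [-0.1 -0.1  8.1]
```

arm_command([
  {"translation": [0.01, 0.04, 0], "rot": [0, 0, 1]},
  {"translation": [0.02, 0.08, 0], "rot": [0, 0, 2]},
  {"translation": [0.03, 0.125, 0], "rot": [0, 0, 4]},
  {"translation": [0.04, 0.17, 0], "rot": [0, 0, 6]},
  {"translation": [0.05, 0.215, 0], "rot": [0, 0, 8]},
  {"translation": [0.06, 0.26, 0], "rot": [0, 0, 8]},
  {"translation": [0.07, 0.305, 0], "rot": [0, 0, 8]},
  {"translation": [0.08, 0.35, 0], "rot": [0, 0, 8]},
  {"translation": [0.09, 0.395, 0], "rot": [0, 0, 8]},
  {"translation": [0.096, 0.44, 0], "rot": [0, 0, 8]},
  {"translation": [0.096, 0.472, 0], "rot": [0, 0, 8]},
  {"translation": [0.096, 0.472, 0], "rot": [0, 0, 8]},
])

```text
time_s: 34.9
tool_pos: [0.5348, -0.0723, 0.2076]
ee_rot: [[0.994, -0.11, -0.004], [-0.11, -0.994, 0.0], [-0.004, 0.0, -1.0]]
ft_force: [0.6, 0.2, -4.4]
opening: 0.0146
finger_force: 69.5
```

arm_command([
  {"translation": [0, 0, 0.03], "rot": [0, 0, 0]},
  {"translation": [0, 0, 0.06], "rot": [0, 0, 0]},
  {"translation": [0, 0, 0.09], "rot": [0, 0, 0]},
  {"translation": [0, 0, 0.1], "rot": [0, 0, 0]},
  {"translation": [0, 0, 0.1], "rot": [0, 0, 0]},
  {"translation": [0, 0, 0.1], "rot": [0, 0, 0]},
])

```text
time_s: 35.5
tool_pos: [0.536, -0.0688, 0.1112]
ee_rot: [[0.994, -0.106, 0.0], [-0.106, -0.994, -0.0], [0.0, 0.0, -1.0]]
ft_force: [0.8, 0.6, -4.1]
opening: 0.0143
finger_force: 69.4
```

Run:
```python
from h import *
st()
t=snap("top");s=snap("side")
edge(t,"top",(262,150,325,222))
plan((536.3,-69,90,-6.4))
cv2.imwrite("pics/c9.png",np.vstack([cv2.resize(t["color"][140:220,240:360,::-1],(450,300),interpolation=2),cv2.resize(s["color"][150:230,230:350,::-1],(450,300),interpolation=2)]))
```

```text
t 35.5 p [536.  -68.8 111.2] yaw -6.1 f [ 0.8  0.6 -4.1] open 14.3 ff 69.4
top plate [546.6  18.7 159.7  92.5  -6.5] edge yaw -5.02 mid y' -32.7 res 4.92 x' -77.0 82.4
[-0.      0.      0.0219] [ 0.  -0.1  0.3]
```

View pics/c9.png

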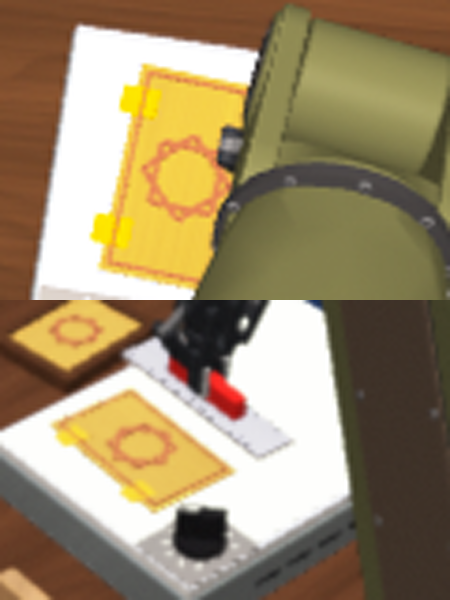

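arm_command([
  {"translation": [0, 0, 0.01], "rot": [0, 0, 0.3]},
  {"translation": [0, 0, 0.018], "rot": [0, 0, 0.3]},
  {"translation": [0, 0, 0.023], "rot": [0, 0, 0.3]},
  {"translation": [0, 0, 0.025], "rot": [0, 0, 0.3]},
  {"translation": [0, 0, 0.025], "rot": [0, 0, 0.3]},
  {"translation": [0, 0, 0.025], "rot": [0, 0, 0.3]},
])

```text
time_s: 36.2
tool_pos: [0.5355, -0.069, 0.0862]
ee_rot: [[0.994, -0.111, -0.0], [-0.111, -0.994, 0.0], [-0.0, 0.0, -1.0]]
ft_force: [-8.2, 1.7, 9.7]
opening: 0.0145
finger_force: 71.2
```

arm_command([
  {"translation": [0, 0, -0.0006], "rot": [0, 0, 0]},
  {"translation": [0, -0.001, -0.0006], "rot": [0, 0, 0]},
  {"translation": [0, -0.002, -0.0006], "rot": [0, 0, 0]},
  {"translation": [0, -0.003, -0.0006], "rot": [0, 0, 0]},
  {"translation": [0, -0.003, -0.0006], "rot": [0, 0, 0]},
])

```text
time_s: 36.7
tool_pos: [0.5362, -0.0659, 0.0862]
ee_rot: [[0.994, -0.111, 0.0], [-0.111, -0.994, -0.0], [0.0, 0.0, -1.0]]
ft_force: [1.0, -1.0, -0.2]
opening: 0.0144
finger_force: 70.0
```

arm_command([
  {"translation": [0, -0.0005, 0], "rot": [0, 0, 0]},
  {"translation": [0, -0.001, 0], "rot": [0, 0, 0]},
  {"translation": [0, -0.0015, 0], "rot": [0, 0, 0]},
  {"translation": [0, -0.0015, 0], "rot": [0, 0, 0]},
])

```text
time_s: 37.1
tool_pos: [0.5361, -0.065, 0.0863]
ee_rot: [[0.994, -0.111, -0.0], [-0.111, -0.994, -0.001], [0.0, 0.001, -1.0]]
ft_force: [-1.0, -7.1, 2.4]
opening: 0.0144
finger_force: 70.1
```

arm_command([
  {"translation": [0, -0.0005, -0.0003], "rot": [0, 0, 0]},
  {"translation": [0, -0.001, -0.0003], "rot": [0, 0, 0]},
  {"translation": [0, -0.001, -0.0003], "rot": [0, 0, 0]},
])

```text
time_s: 37.4
tool_pos: [0.5361, -0.0649, 0.0864]
ee_rot: [[0.994, -0.112, -0.0], [-0.112, -0.994, -0.002], [-0.0, 0.002, -1.0]]
ft_force: [-1.3, -14.4, -1.0]
opening: 0.0145
finger_force: 69.9
```

Run:
```python
from h import *
st();o=r.get_obs();print(o["ft_torque"].round(2))
s=snap("side");t=snap("top")
cv2.imwrite("pics/c10.png",np.vstack([cv2.resize(s["color"][165:215,245:325,::-1],(720,450),interpolation=2)]))
```

```text
t 37.4 p [536.1 -64.9  86.4] yaw -6.4 f [ -1.3 -14.4  -1. ] open 14.5 ff 69.9
[-2.57  0.15 -0.17]
```

View pics/c10.png

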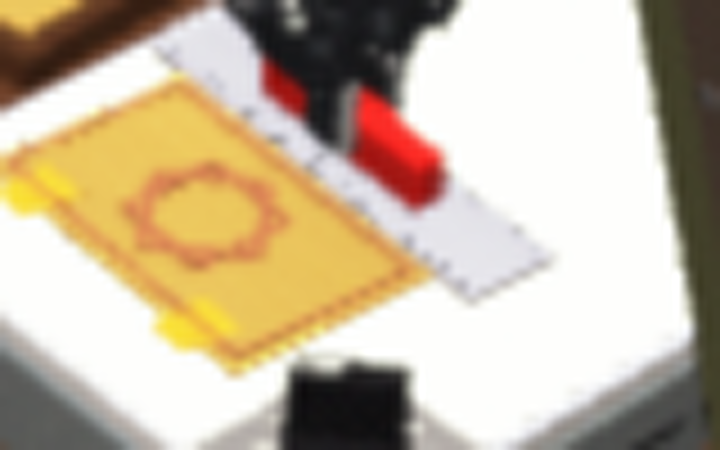

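The straightedge is firmly flush: it stalled at 14 N with almost no yaw moment. I'll relax the push and release.

arm_command([
  {"translation": [0, 0.0008, 0.0003], "rot": [0, 0, 0]},
  {"translation": [0, 0.0008, 0.0003], "rot": [0, 0, 0]},
])

```text
time_s: 37.7
tool_pos: [0.5361, -0.065, 0.0863]
ee_rot: [[0.994, -0.112, -0.0], [-0.112, -0.994, -0.001], [0.0, 0.001, -1.0]]
ft_force: [-1.3, -8.6, 1.7]
opening: 0.0147
finger_force: 70.2
```

arm_command([
  {"translation": [0, 0, 0], "rot": [0, 0, 0]},
  {"translation": [0, 0, 0], "rot": [0, 0, 0]},
  {"translation": [0, 0, 0], "rot": [0, 0, 0]},
  {"translation": [0, 0, -0.02], "rot": [0, 0, 0]},
  {"translation": [0, 0, -0.05], "rot": [0, 0, 0]},
  {"translation": [0, 0, -0.09], "rot": [0, 0, 0]},
  {"translation": [0, 0, -0.12], "rot": [0, 0, 0]},
  {"translation": [0, 0, -0.12], "rot": [0, 0, 0]},
], gripper=-0.2)

```text
time_s: 38.5
tool_pos: [0.5376, -0.0643, 0.2105]
ee_rot: [[0.994, -0.111, 0.007], [-0.111, -0.994, -0.001], [0.007, 0.0, -1.0]]
ft_force: [0.2, -0.4, 0.3]
opening: 0.0339
finger_force: 0.0
```

arm_command([
  {"translation": [0, -0.04, -0.02], "rot": [0, 0, 0]},
  {"translation": [0, -0.08, -0.02], "rot": [0, 0, 0]},
  {"translation": [-0.03, -0.12, -0.02], "rot": [0, 0, 0]},
  {"translation": [-0.06, -0.16, -0.02], "rot": [0, 0, 0]},
  {"translation": [-0.1, -0.2, -0.02], "rot": [0, 0, 0]},
  {"translation": [-0.12, -0.24, -0.02], "rot": [0, 0, 0]},
  {"translation": [-0.12, -0.28, -0.02], "rot": [0, 0, 0]},
  {"translation": [-0.12, -0.28, -0.02], "rot": [0, 0, 0]},
], gripper=0.2)

```text
time_s: 39.3
tool_pos: [0.4472, 0.231, 0.2256]
ee_rot: [[0.994, -0.107, -0.0], [-0.107, -0.994, 0.001], [-0.001, -0.001, -1.0]]
ft_force: [0.0, -1.3, -0.2]
opening: 0.0509
finger_force: 0.0
```

Run:
```python
from h import *
st()
t=snap("top");s=snap("side")
edge(t,"top",(262,150,325,222))
for c in blobs(t,(0,170,120),(6,255,255),30,(290,140,360,230)): print("rib top",rect(t,c,.106))
print("mark",[ (c.mean(0),rect(t,c,.075)) for c in blobs(t,(0,120,120),(8,255,255),2,(255,215,285,240))])
cv2.imwrite("pics/c11.png",np.hstack([cv2.resize(t["color"][140:245,235:340,::-1],(550,550),interpolation=2),cv2.resize(t["color"][215:245,250:280,::-1],(250,250),interpolation=2).repeat(1,0) if 0 else cv2.copyMakeBorder(cv2.resize(t["color"][215:245,250:280,::-1],(250,250),interpolation=2),0,300,0,0,0)]))
```

```text
t 39.3 p [447.2 231.  225.6] yaw -6.1 f [ 0.  -1.3 -0.2] open 50.9 ff 0.0
top plate [545.6  10.2 159.6 109.6  -6.5] edge yaw -6.49 mid y' -55.4 res 0.65 x' -77.3 82.9
rib top [535.8 -64.6  98.   16.   -6.5]
mark [(array([271.71428571, 222.14285714]), array([444.3,  44.3,   9.6,   3.8, -39.2]))]
```

View pics/c11.png

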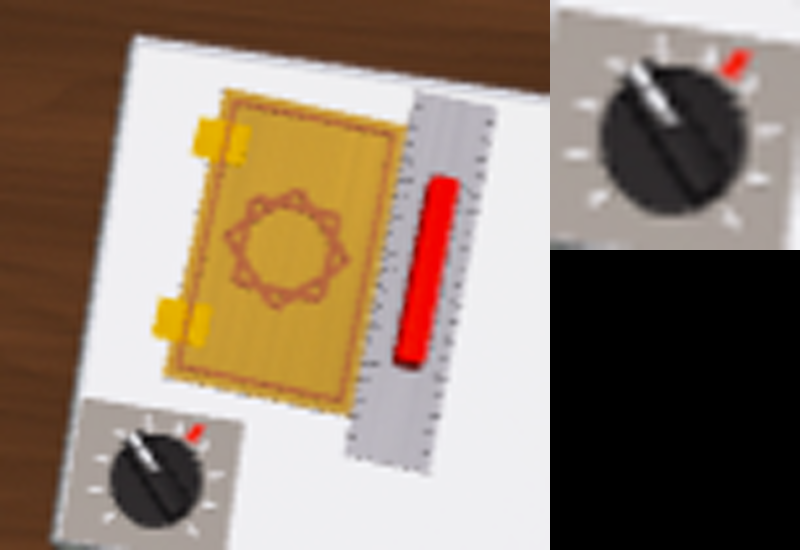

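The straightedge lies flush and parallel to the plate edge (both about −6.5°). Next I'll measure the knob.

Run:
```python
from h import *
t=snap("top")
b=(248,212,284,248)
c=blobs(t,(0,0,0),(180,120,75),50,b)[0]
(x,y),rad=cv2.minEnclosingCircle(c.astype(np.float32));print("disc",x,y,rad,ray(t,(x,y),.086)*1000,ray(t,(x,y),.1)*1000)
C=ray(t,(x,y),.086)[0,:2]
m=ray(t,blobs(t,(0,120,120),(8,255,255),2,b)[0].mean(0),.075)[0,:2]
print("mark dir",np.degrees(np.arctan2(*(m-C)[::-1])),np.hypot(*(m-C))*1000)
# grey patch
g=blobs(t,(0,0,120),(180,45,185),100,b)
for k in g[:2]: print("patch",rect(t,k,.075))
# white ticks and pointer
for k in blobs(t,(0,0,195),(180,60,255),1,b):
    p=ray(t,k.mean(0),.075)[0,:2]; print(k.mean(0).round(1),"dir",np.degrees(np.arctan2(*(p-C)[::-1])).round(1),(np.hypot(*(p-C))*1000).round(1),rect(t,k,.075)[2:])
k=t["hsv"][:,:,2].astype(float)
# pointer: bright pixels within disc, weighted line
yy,xx=np.mgrid[212:248,248:284];P=ray(t,np.c_[xx.ravel(),yy.ravel()],.116)[:,:2]*1000
v=k[212:248,248:284].ravel();pix=np.c_[xx.ravel(),yy.ravel()];w=np.where((np.hypot(*(pix-[x,y]).T)<rad-1)&(v>90),v-80,0)
mu=(P*w[:,None]).sum(0)/w.sum();S=((P-mu)*w[:,None]).T@(P-mu);e=np.linalg.eigh(S)[1][:,1];print("pointer ctr",mu,"angle",np.degrees(np.arctan2(e[1],e[0])))
for z in(.075,.086,.116):print(z,ray(t,(x,y),z)*1000)
```

```text
disc 264.3728942871094 231.38983154296875 8.71902847290039 [[416.47592054  61.77403809  86.        ]] [[415.02582621  61.83158015 100.        ]]
mark dir -31.744324821785405 33.05171641922633
patch [419.7  66.2  87.5  83.9  87.8]
[272.9 223.9] dir -41.8 31.5 [94.3 89.9  5.1]
pointer ctr [424.8472846  67.9922742] angle -139.2707444068078
0.075 [[417.61528038  61.72882648  75.        ]]
0.086 [[416.47592054  61.77403809  86.        ]]
0.116 [[413.36857555  61.8973425  116.        ]]
```

Run:
```python
from h import *
plan((416,62,180,40.7),(416,62,90,40.7))
```

```text
[-0.0133  0.1675  0.0456] [  0.    0.1 -47.1]
[-0.0133  0.1675  0.1356] [  0.    0.1 -47.1]
```

arm_command([
  {"translation": [-0.003, 0.04, 0], "rot": [0, 0, -8]},
  {"translation": [-0.006, 0.08, 0], "rot": [0, 0, -16]},
  {"translation": [-0.01, 0.12, 0.01], "rot": [0, 0, -24]},
  {"translation": [-0.013, 0.16, 0.02], "rot": [0, 0, -32]},
  {"translation": [-0.013, 0.167, 0.03], "rot": [0, 0, -40]},
  {"translation": [-0.013, 0.167, 0.045], "rot": [0, 0, -47]},
  {"translation": [-0.013, 0.167, 0.06], "rot": [0, 0, -47]},
  {"translation": [-0.013, 0.167, 0.08], "rot": [0, 0, -47]},
  {"translation": [-0.013, 0.167, 0.1], "rot": [0, 0, -47]},
  {"translation": [-0.013, 0.167, 0.1], "rot": [0, 0, -47]},
], gripper=0.1)

```text
time_s: 40.45
tool_pos: [0.4152, 0.0618, 0.1242]
ee_rot: [[0.76, 0.65, -0.004], [0.65, -0.76, -0.0], [-0.003, -0.003, -1.0]]
ft_force: [-0.1, -0.3, 0.6]
opening: 0.0466
finger_force: 0.0
```

Run:
```python
from h import *
st();plan((416,62,90,40.7))
s=snap("side")
cv2.imwrite("pics/c12.png",cv2.resize(s["color"][160:240,230:330,::-1],(500,400),interpolation=2))
```

```text
t 40.5 p [415.2  61.8 124.2] yaw 40.5 f [-0.1 -0.3  0.6] open 46.6 ff 0.0
[0.0009 0.0004 0.0342] [-0.1  0.2 -0.2]
```

View pics/c12.png

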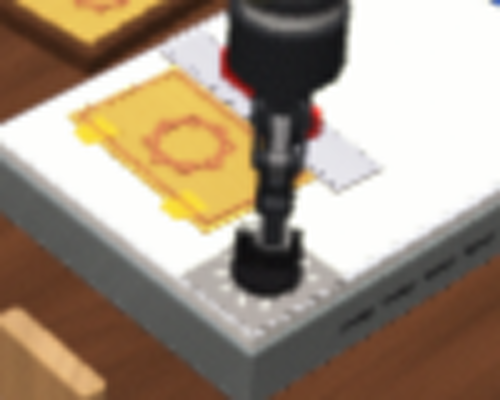

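The gripper is centred over the knob, seen edge-on. I'll go down to grip height.

arm_command([
  {"translation": [0, 0, 0.01], "rot": [0, 0, 0]},
  {"translation": [0, 0, 0.02], "rot": [0, 0, 0]},
  {"translation": [0, 0, 0.028], "rot": [0, 0, 0]},
  {"translation": [0, 0, 0.033], "rot": [0, 0, 0]},
  {"translation": [0, 0, 0.033], "rot": [0, 0, 0]},
  {"translation": [0, 0, 0.033], "rot": [0, 0, 0]},
])

```text
time_s: 41.1
tool_pos: [0.4167, 0.0628, 0.0933]
ee_rot: [[0.759, 0.651, 0.0], [0.651, -0.759, 0.0], [0.0, 0.0, -1.0]]
ft_force: [-0.2, -0.9, 0.4]
opening: 0.0471
finger_force: 0.0
```

arm_command([
  {"translation": [0, 0, 0], "rot": [0, 0, 0]},
  {"translation": [0, 0, 0], "rot": [0, 0, 0]},
  {"translation": [0, 0, 0], "rot": [0, 0, 0]},
  {"translation": [0, 0, 0], "rot": [0, 0, 0]},
  {"translation": [0, 0, 0], "rot": [0, 0, 0]},
  {"translation": [0, 0, 0], "rot": [0, 0, 0]},
], gripper=-1, newtons=30)

```text
time_s: 41.7
tool_pos: [0.4171, 0.0626, 0.0936]
ee_rot: [[0.759, 0.651, 0.001], [0.651, -0.759, -0.0], [0.001, 0.001, -1.0]]
ft_force: [3.3, -4.3, 5.8]
opening: 0.0134
finger_force: 34.5
```

Run:
```python
from h import *
st();o=r.get_obs();print(o["tool_pos"],o["ft_torque"].round(2));p=o["tool_pos"]*1000;plan((*p,-33))
```

```text
t 41.7 p [417.1  62.6  93.6] yaw 40.6 f [ 3.3 -4.3  5.8] open 13.4 ff 34.5
[0.41705985 0.06263602 0.0935939 ] [-0.73 -0.44 -0.03]
[0. 0. 0.] [ 0.  -0.1 73.6]
```

arm_command([
  {"translation": [0, 0.0007, 0], "rot": [0, 0, 5]},
  {"translation": [0, 0.0007, 0], "rot": [0, 0, 11]},
  {"translation": [0, 0.0007, 0], "rot": [0, 0, 17]},
  {"translation": [0, 0.0007, 0], "rot": [0, 0, 23]},
  {"translation": [0, 0.0007, 0], "rot": [0, 0, 29]},
  {"translation": [0, 0.0007, 0], "rot": [0, 0, 35]},
  {"translation": [0, 0.0007, 0], "rot": [0, 0, 41]},
  {"translation": [0, 0.0007, 0], "rot": [0, 0, 47]},
  {"translation": [0, 0.0007, 0], "rot": [0, 0, 53]},
  {"translation": [0, 0.0007, 0], "rot": [0, 0, 59]},
  {"translation": [0, 0.0007, 0], "rot": [0, 0, 65]},
  {"translation": [0, 0.0007, 0], "rot": [0, 0, 70]},
])

```text
time_s: 42.9
tool_pos: [0.4171, 0.0631, 0.0936]
ee_rot: [[0.869, -0.494, 0.0], [-0.494, -0.869, 0.002], [-0.0, -0.002, -1.0]]
ft_force: [-0.7, 7.8, 7.3]
opening: 0.0135
finger_force: 34.8
```

arm_command([
  {"translation": [0, 0, 0], "rot": [0, 0, 2]},
  {"translation": [0, 0, 0], "rot": [0, 0, 3.6]},
  {"translation": [0, 0, 0], "rot": [0, 0, 3.6]},
  {"translation": [0, 0, 0], "rot": [0, 0, 3.6]},
])

```text
time_s: 43.3
tool_pos: [0.4171, 0.0632, 0.0936]
ee_rot: [[0.839, -0.545, 0.0], [-0.545, -0.839, 0.002], [-0.001, -0.002, -1.0]]
ft_force: [-0.1, 7.4, 7.7]
opening: 0.0132
finger_force: 34.8
```

Run:
```python
from h import *
st()
```

```text
t 43.3 p [417.1  63.2  93.6] yaw -33.0 f [-0.1  7.4  7.7] open 13.2 ff 34.8
```

arm_command([
  {"translation": [0, 0, 0], "rot": [0, 0, 0]},
  {"translation": [0, 0, 0], "rot": [0, 0, 0]},
  {"translation": [0, 0, 0], "rot": [0, 0, 0]},
  {"translation": [0, 0, 0], "rot": [0, 0, 0]},
  {"translation": [0, 0, -0.03], "rot": [0, 0, 0]},
  {"translation": [0, 0, -0.07], "rot": [0, 0, 0]},
  {"translation": [0, 0, -0.11], "rot": [0, 0, 0]},
  {"translation": [0, 0, -0.15], "rot": [0, 0, 0]},
  {"translation": [0, 0, -0.15], "rot": [0, 0, 0]},
], gripper=0.1)

```text
time_s: 44.2
tool_pos: [0.4186, 0.0623, 0.2478]
ee_rot: [[0.839, -0.544, 0.008], [-0.544, -0.839, 0.0], [0.006, -0.005, -1.0]]
ft_force: [-0.4, 0.5, -0.3]
opening: 0.0468
finger_force: 0.0
```

arm_command([
  {"translation": [0.02, -0.04, 0], "rot": [0, 0, 0]},
  {"translation": [0.04, -0.08, 0], "rot": [0, 0, 0]},
  {"translation": [0.05, -0.12, 0], "rot": [0, 0, 0]},
  {"translation": [0.05, -0.16, 0], "rot": [0, 0, 0]},
  {"translation": [0.05, -0.2, 0], "rot": [0, 0, 0]},
  {"translation": [0.05, -0.2, 0], "rot": [0, 0, 0]},
])

```text
time_s: 44.8
tool_pos: [0.5687, 0.2058, 0.2409]
ee_rot: [[0.84, -0.542, -0.002], [-0.542, -0.84, -0.0], [-0.002, 0.001, -1.0]]
ft_force: [-0.5, -0.3, 0.3]
opening: 0.0471
finger_force: 0.0
```

Run:
```python
from h import *
st()
t=snap("top");s=snap("side")
x,y,rad=264.4,231.4,8.7
k=t["hsv"][:,:,2].astype(float)
yy,xx=np.mgrid[212:248,248:284];P=ray(t,np.c_[xx.ravel(),yy.ravel()],.116)[:,:2]*1000
v=k[212:248,248:284].ravel();pix=np.c_[xx.ravel(),yy.ravel()];w=np.where((np.hypot(*(pix-[x,y]).T)<rad-1)&(v>90),v-80,0)
mu=(P*w[:,None]).sum(0)/w.sum();S=((P-mu)*w[:,None]).T@(P-mu);e=np.linalg.eigh(S)[1][:,1];print("pointer ctr",mu,"angle",np.degrees(np.arctan2(e[1],e[0])))
a=np.hstack([cv2.resize(t["color"][215:245,250:280,::-1],(300,300),interpolation=2),cv2.resize(s["color"][130:310,150:330,::-1],(300,300),interpolation=2)])
b=cv2.resize(t["color"][110:280,120:460,::-1],(600,300),interpolation=2)
cv2.imwrite("pics/c13.png",np.vstack([a,b]))
```

```text
t 44.8 p [568.7 205.8 240.9] yaw -32.8 f [-0.5 -0.3  0.3] open 47.1 ff 0.0
pointer ctr [425.25972903  56.81304387] angle 149.27811150678312
```

View pics/c13.png

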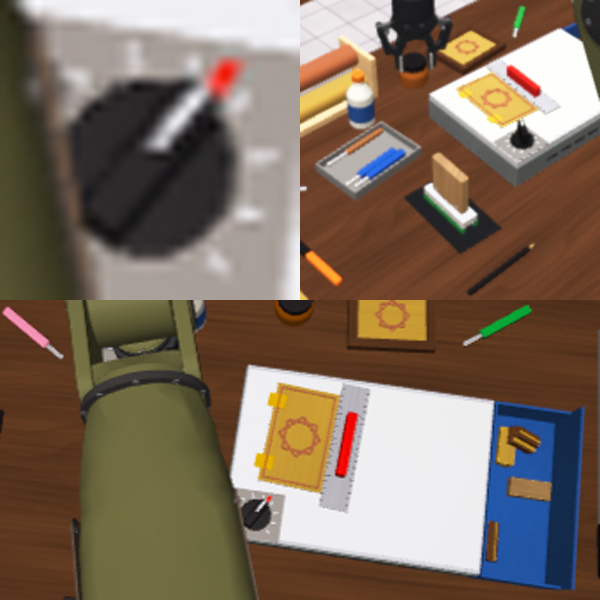

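The pointer stands at the red mark. The straightedge is flush, the squeegee is on the mat, the styluses lie flat in the tray and the offcuts are in the scrap tray, so I'm handing in.

```bash
python3 -c "
from plant import job
print(job.hand_in())"
```

```text
the job is handed in; nothing more can be done
None
```

I finished every step in the order asked and handed the job in after about 45 s of robot time; the hand-in gave no verdict. One stylus was nudged against the other after I placed it, but both still lie flat in the tool tray.

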